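# Plug the dimmer card into the model's lighting rack

## Task

Take the dimmer card with the mint-green handle out of the wooden stand and slide it down the red guides of the free slot in the model's lighting rack; lower it by its handle until you feel it rest lightly on the contacts, and only then let go, without dropping it or pressing it home by hand. Then swing in its two ejector levers, without forcing them, until both stand upright and the card is fully home. Leave everything else on the table where it is.

Things in the scene. Friction and masses are not known exactly. Their poses are not given: they have to be found in the camera images.
- card: The dimmer card, upright in the stand (lower edge 8 mm above the table, grooves 55 deep): green board 3 thick x 100 wide x 100 tall, aluminium panel 34 x 116 x 4 across its top (100 to 104 above the lower edge), mint handle and levers; 140 tall, 0.4 to 0.6 kg. Origin: middle of the board's lower edge; x across the thickness, y along the width, z up.
- card_handle: The card's mint pull handle: a bar 12 thick (x) x 44 long (y) x 20 tall on two legs, 16 mm of air between bar and panel. Origin: middle of the bar, 130 mm above the card's lower edge. To be gripped across its 12 mm.
- card_edge_l (a point): The end of the board's lower edge on the card's +y side, 50 mm from the middle.
- card_edge_r (a point): The end of the board's lower edge on the card's -y side, 50 mm from the middle.
- lever_l (a joint): Ejector lever on the card's +y side, pivoted 52 mm from the card's middle, 110 mm above its lower edge. 0: upright, at its stop; grows as it leans outward, to 1.2 fully out; starts 1.1 to 1.2, as the toe needs to pass the lip. It swings in freely until its toe bites under the rack's lip (at 0.6 to 0.2), then takes 8 to 18 N at its end; let go, it springs back 0.04 to 0.07.
- lever_r (a joint): The same lever on the card's -y side; it too reads 0 upright and grows as it leans outward.
- lever_l_tip (a point): Tip of the +y lever, 48 mm from its pivot, on its middle line. Below, a steel toe reaches 18 mm out from the pivot: with the lever out it passes the rack's lip, and swinging the lever in hooks it under the lip and draws the card down.
- lever_r_tip (a point): Tip of the -y lever, 48 mm from its pivot.
- lever_l_blade: Mint blade of the +y lever, 12 wide (card's x) x 6 thick x 44 long, with a thumb roll 8 mm across at its end (roll axis 44 mm from the pivot). Origin at the tip, z along the blade away from the pivot. A finger pushed straight inward jams on a roll that leans far out: follow the roll's arc, up and in.
- lever_r_blade: The same blade of the -y lever.
- slot: The free slot, red guides. Origin and axes: those of the card fully home (22 mm above the table). Guides: channels 5 wide, bottoms 51.5 mm from the middle, flared mouths (4 mm wider each side) 84 to 93 above the origin. At the foot a contact block with two brass rows (block, contact_row_l, _r): the board meets them 3 to 8 mm above fully home, varying, not measured; they yield only over some 28 N.
- rack: The lighting rack, an open-topped aluminium card frame 164 (x) x 156 (y) x 139 tall with three slots 40 mm apart along its x, the cards' width along y. Origin: middle of its underside. Along each long side a lip, 64 to 78 mm from the middle, 134 to 139 above the table, holds the lever toes. Fixed.
- module_a: A black-handled card already plugged into one slot, levers upright: tips 158 mm, handle top 140 mm above its origin (the same point as the slot's). Fixed.
- module_b: The other black-handled card already plugged in, same size. Fixed.
- stand: Low plywood stand 150 x 130 with two grooved places 90 mm apart along its x, which hold the two loose cards upright. Origin: middle of its underside. Fixed.
- spare: The spare card with orange handle and levers, of the same shape as the dimmer card, in the other place of the stand; to be left there. Origin as for the card.
- glue: White glue bottle with a yellow cap, 48 across, 135 tall, standing. Origin: middle of its underside.
- marker_black: White marker pen with a black cap, 18 across, 127 long, lying. Origin: below its middle, on the table.
- marker_red: White marker pen with a red cap, 18 across, 127 long, lying. Origin: below its middle, on the table.
- eraser: Eraser in a blue sleeve, 39 x 18 x 12. Origin: middle of its underside.
- driver: Screwdriver with an orange handle, 160 long, lying. Origin: below its middle.
- ruler: Steel ruler 26 x 300 x 4, lying flat. Origin: middle of its underside.
- pavilion: White foam-board pavilion of the model, 60 x 80 x 39, standing. Origin: middle of its underside.

How it is judged:
On the way:
1. the card, still held by its handle, rests lightly on the contact block at the foot of the free slot (touching it with 1 to 15 N), both levers swung out (horizontal distance between card and slot below 0.004 m and z of card in the frame of slot between 0.0025 and 0.011 m and contact force between card and block between 1 and 15 N and contact force between the fingers and card_handle above 2 N and value of joint each of lever_l, lever_r above 0.7 rad), for 0.2 s.
At the end, for the whole second after the job is handed in: The mint card is fully home in the free slot: both ends of its lower edge within 2 mm of fully home, the card within 4 mm of the slot's place, both levers within 0.1 rad of upright, the card at rest, let go and untouched (z of each of card_edge_l, card_edge_r in the frame of slot below 0.002 m and horizontal distance between card and slot below 0.004 m and value of joint each of lever_l, lever_r below 0.1 rad and linear speed of card below 0.01 m/s).
It fails at once if the card is pressed into its contacts by hand: a contact row pushed down by more than 1.2 mm while both levers are still swung out (value of joint each of lever_l, lever_r above 0.7 rad and distance of any of contact_row_l, contact_row_r from where it was at the start of the episode above 0.0012 m).
It fails at once if the card is dropped: faster than 0.15 m/s in the last 30 mm above fully home (horizontal distance between card and slot below 0.012 m and z of card in the frame of slot below 0.03 m and linear speed of card above 0.15 m/s).
It fails at once if a lever is pushed with over 30 N (contact force between the fingers and lever_l_blade above 30 N or contact force between the fingers and lever_r_blade above 30 N).
It fails at once if the orange-handled card or any other loose thing on the table is moved by more than 20 mm (distance of any of spare, glue, marker_black, marker_red, eraser, driver, ruler, pavilion from where it was at the start of the episode above 0.02 m).
It also fails if it takes over 64 s, if anything falls off the work surface, if the arm or the gripper's body presses on something with over 40 N, if the wrist force passes 120 N, or if a joint passes its speed limit or range.

## Robot

A 7-joint arm with a two-finger parallel gripper is mounted at the origin on the work surface. World frame = base frame: x ahead of the robot, y to its left, z up, the work surface at z = 0. Lengths are in m, angles in rad, forces in N, time in s.
With the tool pointing down it reaches from about 0.4 to 0.875 m from the base axis. Payload 19.3 kg.
Tool frame: the origin (TCP) lies at the very end of the fingers, on their centre line; the grasp point (between the pads) lies 19 mm behind it; z points along the fingers, y is the direction in which the jaws open and shut (so a half turn about z gives the same grasp; the last joint's range is limited). The gripper opens to 85 mm and grips with 20 to 120 N. Pads are 22 mm wide; open, the fingers measure 114 mm over their backs; the gripper's body (76 mm by 85 mm) begins 54 mm behind the grasp point. The pads swing forward as they close: fully open they stand 13 mm farther back than shut.
Start: joints at [-1.282, 0.521, -0.036, 1.599, 0.021, 1.021, -0.113], TCP at [0.219, 0.585, 0.231] pointing down, gripper open.
Joint ranges: [-2.91, 2.91], [-0.3, 2.13], [-1.5, 1.42], [0.17, 2.43], [-1.26, 4.41], [0.16, 1.93], [-2.52, 2.52]. Speed limits (rad/s): [1.89, 1.89, 2.39, 2.39, 3.01, 3.01, 3.01].

## Interface

Orientations are given as [roll, pitch, yaw] about the fixed x, y, z axes, in that order (R = Rz(yaw) Ry(pitch) Rx(roll)).
In Python, from workcell import bot, grab_frame, calibration, workorder gives the robot as it stands.
- The arm moves only by the tool move_arm, never from a script. Its arguments are lists of equal length, an entry for each row: "jaw": the closure in counts, from 0 (fully open) to 255 (shut); "dp": the shift along the tool's x, y, z in units of 800 mm (1.0 is 800 mm), a list of three; "rotation": the turn, a rotation vector about the tool's x, y, z in units of pi rad (1.0 is pi rad), a list of three. In form: {"jaw": [jaw, ...], "dp": [[dx, dy, dz], ...], "rotation": [[rx, ry, rz], ...]}. A call has 1 to 10 rows; each row shifts and turns the commanded pose from where the row before left it, along the tool's axes as they then stand; what a row does not reach is not made up. A row lasts 1/8 s, in which the tool goes at most 62.5 mm and 10.7 degrees, less where a joint would pass 70% of its speed; a pose out of reach is approached as far as the arm can. A call with a number of a shift or a turn outside -1 to 1 is refused whole. A call with a gripper value outside its range is refused whole. The fingers move at their own pace and stop on an object; "squeeze" is the grip in N (left out, the last holds). Time passes only in rows, so rows that do not move let the fingers close. It gives the time, the measured TCP pose, the force and the opening at its end, in the units of the state.
- bot.observe(): the state, without advancing time (a new reading comes with each control period).
- grab_frame(name): name is "scene" or "top" or "wrist"; returns the picture (400x640x3 uint8, blue, green, red); there is no depth.
- calibration(name): a dict with "camera_matrix" (3x3 intrinsics, pixels), "T" (4x4, takes a point from camera to world coordinates). Camera axes: x right, y down, z forward; pixel columns grow to the right and rows downward; lengths in m; the calibration is good to about 2 mm. A picture is of the moment at which its call begins: read the wrist's pose just before it. calibration takes no time and is no camera call; for the wrist camera it gives the pose at the moment of the call.
- workorder.job_done(): hands the job in, once; it reports no verdict.
The state is a dict: "clock": time; "qpos": joint angles; "qd": joint speeds; "joint_efforts": joint torques, N m; "position": TCP position; "tool_rot": TCP orientation; "force": force on the tool from outside, world axes, zero at the start; "moment": the same for the moment, N m; "grip_width": finger opening in m.
Only numpy, scipy, OpenCV 4.12 (cv2) and the standard library are available. Lean on these libraries where they do the work, as an engineer would, in place of code of your own. Each camera call takes 0.05 s, during which the arm holds its last target. There are 200 camera calls.

## Working session

There is one attempt and no reset: what is moved stays moved. The work goes in short steps, Python scripts to look and compute and a tool call to move; the robot and the scene stay as the last step left them, time stands still between calls to the robot, and variables do not carry over. Pictures are saved under pics/ and viewed, about 8 in all and at most 12, crops included, and the job is handed in when it is done.

Besides the shell and the picture viewer there is one more tool, called after "Emit:" by a JSON object that holds its "fn" and its "kwargs". move_arm: Moves the arm, as the interface text tells. Shifts and turns lie within -1 to 1; 1 stands for 800 mm of shift or pi rad of turn. Its arguments: {"type":"object","properties":{"jaw":{"type":"array","items":{"type":"number"}},"dp":{"type":"array","items":{"type":"array","items":{"type":"number","minimum":-1,"maximum":1}}},"rotation":{"type":"array","items":{"type":"array","items":{"type":"number","minimum":-1,"maximum":1}}},"squeeze":{"type":"number"}},"required":["jaw","dp","rotation"]}

```bash
mkdir -p pics; ls; python3 - <<'E'
from workcell import bot, grab_frame, calibration
import cv2, numpy as np
print(bot.observe())
for n in ("scene","top"):
    im=grab_frame(n); cv2.imwrite(f"pics/{n}0.png",im); c=calibration(n); print(n,np.round(c["camera_matrix"],1).tolist(),np.round(c["T"],3).tolist())
E
```

```text
pics
{'clock': 0.0, 'qpos': array([-1.28220831,  0.52202581, -0.03629856,  1.60000965,  0.02121924,
        1.02109154, -0.11279246]), 'qd': array([ 0.00068966, -0.00182121, -0.00246125, -0.00064709,  0.0031342 ,
        0.00162128, -0.00123764]), 'joint_efforts': array([-3.04864470e-04, -9.27110624e+01,  1.97991170e+00, -3.69954944e+01,
        1.78517879e-02,  7.86799559e-03, -8.56541965e-05]), 'position': array([0.21939899, 0.58486389, 0.23071812]), 'tool_rot': array([-3.14044909e+00,  1.12680337e-04,  2.78278734e+00]), 'force': array([ 0.0013801 , -0.00173837,  0.35466535]), 'moment': array([0.02479166, 0.02658427, 0.07893945]), 'grip_width': 0.08548001686018497}
scene [[380.9, 0.0, 320.1], [0.0, 380.9, 202.0], [0.0, 0.0, 1.0]] [[0.274, 0.573, -0.773, 1.294], [0.962, -0.147, 0.232, -0.212], [0.019, -0.806, -0.591, 0.706], [0.0, 0.0, 0.0, 1.0]]
top [[510.1, 0.0, 324.6], [0.0, 510.1, 193.0], [0.0, 0.0, 1.0]] [[-0.018, -0.992, 0.123, 0.398], [-1.0, 0.019, 0.011, 0.0], [-0.013, -0.122, -0.992, 1.444], [0.0, 0.0, 0.0, 1.0]]
```

View pics/top0.png

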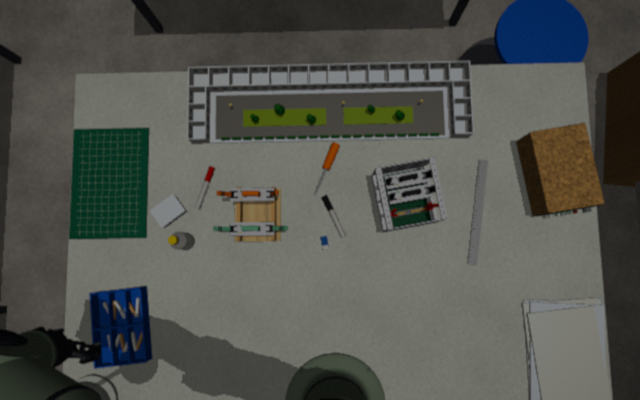

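View pics/scene0.png

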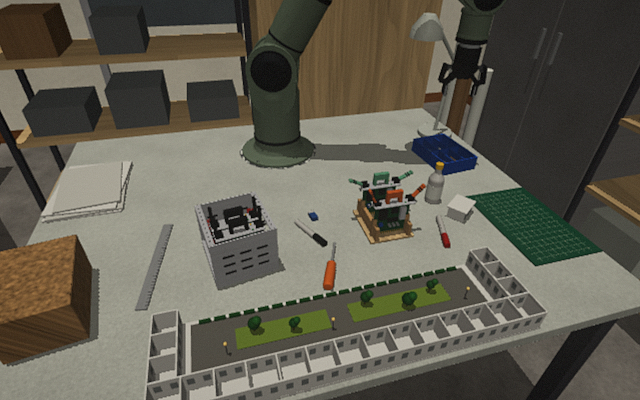

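The top view shows the mint card at about (250,229), the spare at (249,194), and the rack at about (410,195), with the free red-guided slot at (415,211), nearest the robot.

```bash
cat > h.py <<'E'
import cv2, numpy as np
from workcell import bot, grab_frame, calibration
from scipy.spatial.transform import Rotation as R
def ray(c,uv,z):
    K,T=c["camera_matrix"],c["T"]
    d=T[:3,:3]@np.linalg.solve(K,np.array([uv[0],uv[1],1.])); o=T[:3,3]
    return o+d*(z-o[2])/d[2]
def proj(c,p):
    K,T=c["camera_matrix"],c["T"]; q=K@(T[:3,:3].T@(np.asarray(p)-T[:3,3])); return q[:2]/q[2]
def hsv(im,lo,hi): return cv2.inRange(cv2.cvtColor(im,cv2.COLOR_BGR2HSV),lo,hi)
def blobs(m,minA=4):
    n,l,s,c=cv2.connectedComponentsWithStats(m)
    return [(s[i,4],np.round(c[i],1).tolist(),s[i,:4].tolist()) for i in range(1,n) if s[i,4]>=minA]
def show(name,im,x,y,w,h,k):
    cv2.imwrite(f"pics/{name}.png",cv2.resize(im[y:y+h,x:x+w],None,fx=k,fy=k,interpolation=cv2.INTER_CUBIC))
E
python3 - <<'E'
from h import *
im=cv2.imread("pics/top0.png"); c=calibration("top")
a=cv2.resize(im[170:250,200:300],None,fx=4,fy=4,interpolation=cv2.INTER_CUBIC)
b=cv2.resize(im[150:240,365:455],None,fx=4,fy=4,interpolation=cv2.INTER_CUBIC)
H=max(a.shape[0],b.shape[0]); a=cv2.copyMakeBorder(a,0,H-a.shape[0],0,0,cv2.BORDER_CONSTANT)
cv2.imwrite("pics/crop0.png",np.hstack([a,b]))
m=hsv(im,(60,60,80),(95,255,255)); m[:, :150]=0; m[:150]=0
for b in blobs(m): print("mint",b,ray(c,b[1],0.14).round(3))
m=hsv(im,(0,110,60),(8,255,255)); m[:, :150]=0; m[:150]=0
for b in blobs(m): print("red",b,ray(c,b[1],0.11).round(3))
E
```

```text
mint (np.int32(17), [215.4, 228.5], [213, 227, 5, 4]) [0.473 0.296 0.14 ]
mint (np.int32(30), [225.5, 228.4], [222, 227, 8, 4]) [0.473 0.27  0.14 ]
mint (np.int32(76), [249.0, 227.8], [241, 226, 17, 5]) [0.473 0.209 0.14 ]
mint (np.int32(18), [275.5, 228.0], [273, 227, 6, 3]) [0.472 0.142 0.14 ]
mint (np.int32(13), [284.8, 227.4], [283, 226, 4, 4]) [0.473 0.118 0.14 ]
red (np.int32(82), [209.1, 173.8], [205, 167, 9, 15]) [0.62 0.32 0.11]
red (np.int32(8), [251.5, 195.0], [248, 195, 8, 1]) [0.562 0.208 0.11 ]
red (np.int32(9), [429.7, 203.1], [428, 202, 4, 3]) [ 0.531 -0.26   0.11 ]
red (np.int32(21), [433.9, 205.9], [430, 204, 8, 6]) [ 0.523 -0.271  0.11 ]
red (np.int32(30), [393.7, 213.0], [391, 209, 7, 8]) [ 0.507 -0.165  0.11 ]
```

View pics/crop0.png

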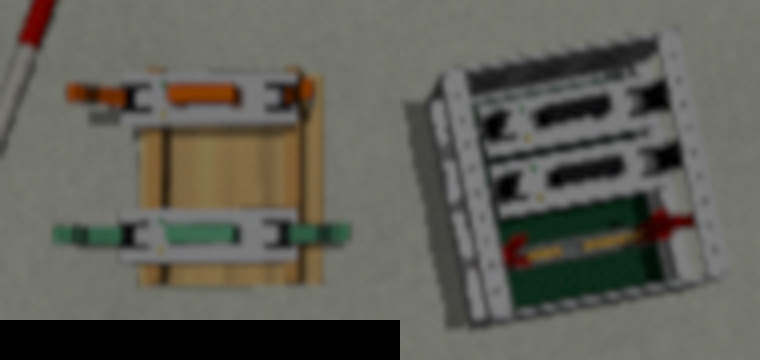

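The crop shows the mint handle bar with both levers leaning out, in line with world y at x≈0.473. The free slot's red mouths are at about (394,213) and (432,205), so it is yawed about 10°. Before taking the card, I'll look at the slot with the wrist camera.

```bash
cat >> h.py <<'E'
def plan(pos,yaw,n,p0=None,r0=None,tilt=None):
    "n equal rows from the measured pose to (pos, tool down with yaw): prints dp (units 0.8 m), rotation (units pi)"
    s=bot.observe(); p=np.array(s["position"] if p0 is None else p0); r=R.from_euler("xyz",s["tool_rot"] if r0 is None else r0)
    g=R.from_euler("xyz",[np.pi,0,yaw])
    if tilt is not None: g=R.from_rotvec(tilt)*g
    rv=(r.inv()*g).as_rotvec()/n; st=(np.array(pos)-p)/n; D=[]
    for i in range(n):
        D.append(np.round(r.inv().apply(st)/.8,4).tolist()); r=r*R.from_rotvec(rv)
    print("p",p.round(4),"dp",D,"rot",np.round(rv/np.pi,4).tolist())
E
python3 - <<'E'
from h import *
c=calibration("wrist"); s=bot.observe(); r=R.from_euler("xyz",s["tool_rot"]).as_matrix()
print("K",c["camera_matrix"].round(1).tolist(),"cam in tool",(r.T@(c["T"][:3,3]-s["position"])).round(3),(r.T@c["T"][:3,:3]).round(2).tolist())
plan([.40,.20,.33],1.65,10); plan([.516,-.215,.33],1.74,8,[.40,.20,.33],[np.pi,0,1.65])
E
```

```text
K [[284.7, 0.0, 318.1], [0.0, 284.7, 205.5], [0.0, 0.0, 1.0]] cam in tool [ 0.072  0.    -0.143] [[-0.0, -0.96, -0.28], [1.0, -0.0, 0.0], [-0.0, -0.28, 0.96]]
p [0.2194 0.5849 0.2308] dp [[-0.038, -0.0371, -0.0124], [-0.042, -0.0326, -0.0124], [-0.0454, -0.0276, -0.0124], [-0.0482, -0.0223, -0.0124], [-0.0504, -0.0167, -0.0124], [-0.052, -0.0109, -0.0124], [-0.0529, -0.005, -0.0124], [-0.0531, 0.001, -0.0124], [-0.0527, 0.007, -0.0124], [-0.0515, 0.0129, -0.0124]] rot [-0.0, 0.0, 0.0361]
p [0.4  0.2  0.33] dp [[-0.0661, 0.0129, 0.0], [-0.0662, 0.0122, 0.0], [-0.0663, 0.0114, 0.0], [-0.0665, 0.0107, 0.0], [-0.0666, 0.01, 0.0], [-0.0667, 0.0092, 0.0], [-0.0668, 0.0085, 0.0], [-0.0669, 0.0077, 0.0]] rot [-0.0, 0.0, -0.0036]
```

Emit:
{"fn": "move_arm", "kwargs": {"jaw": [120, 120, 120, 120, 120, 120, 120, 120, 120, 120], "dp": [[-0.038, -0.037, -0.012], [-0.042, -0.033, -0.012], [-0.045, -0.028, -0.012], [-0.048, -0.022, -0.012], [-0.05, -0.017, -0.012], [-0.052, -0.011, -0.012], [-0.053, -0.005, -0.012], [-0.053, 0.001, -0.012], [-0.053, 0.007, -0.012], [-0.051, 0.013, -0.012]], "rotation": [[0, 0, 0.036], [0, 0, 0.036], [0, 0, 0.036], [0, 0, 0.036], [0, 0, 0.036], [0, 0, 0.036], [0, 0, 0.036], [0, 0, 0.036], [0, 0, 0.036], [0, 0, 0.036]], "squeeze": 60}}

```text
clock: 1.35
position: [0.3996, 0.1993, 0.3276]
tool_rot: [-3.141, -0.0, 1.648]
force: [0.6, 0.9, -0.9]
grip_width: 0.0453
```

Emit:
{"fn": "move_arm", "kwargs": {"jaw": [120, 120, 120, 120, 120, 120, 120, 120, 120], "dp": [[-0.066, 0.013, 0], [-0.066, 0.012, 0], [-0.066, 0.011, 0], [-0.066, 0.011, 0], [-0.067, 0.01, 0], [-0.067, 0.009, 0], [-0.067, 0.008, 0], [-0.067, 0.008, 0], [0, 0, 0]], "rotation": [[0, 0, -0.004], [0, 0, -0.004], [0, 0, -0.004], [0, 0, -0.004], [0, 0, -0.004], [0, 0, -0.004], [0, 0, -0.004], [0, 0, -0.004], [0, 0, 0]]}}

```text
clock: 2.48
position: [0.517, -0.2174, 0.3267]
tool_rot: [-3.14, 0.002, 1.747]
force: [0.1, 0.0, -0.9]
grip_width: 0.0451
```

```bash
python3 - <<'E'
from h import *
s=bot.observe();print(s["clock"],s["position"],s["tool_rot"],s["grip_width"])
c=calibration("wrist"); im=grab_frame("wrist"); cv2.imwrite("pics/w1.png",im); np.savez("w1.npz",K=c["camera_matrix"],T=c["T"])
m=hsv(im,(0,120,60),(8,255,255))
for b in blobs(m,15): print("red",b,ray(c,b[1],0.115).round(4))
plan([.473,.209,.25],np.pi/2,9)
E
```

```text
2.475 [ 0.51704413 -0.21744189  0.32673732] [-3.14008068e+00  1.57388148e-03  1.74730207e+00] 0.04505721241641946
red (np.int32(157), [319.7, 134.4], [312, 125, 16, 18]) [ 0.5094 -0.1613  0.115 ]
red (np.int32(222), [318.9, 212.4], [313, 194, 13, 34]) [ 0.5259 -0.2591  0.115 ]
p [ 0.5171 -0.2151  0.3267] dp [[0.0591, 0.0044, 0.0106], [0.0591, 0.0033, 0.0106], [0.0592, 0.0021, 0.0106], [0.0592, 0.0009, 0.0106], [0.0592, -0.0003, 0.0106], [0.0592, -0.0014, 0.0106], [0.0592, -0.0026, 0.0106], [0.0591, -0.0038, 0.0106], [0.059, -0.005, 0.0107]] rot [-0.0, 0.0, 0.0063]
```

View pics/w1.png

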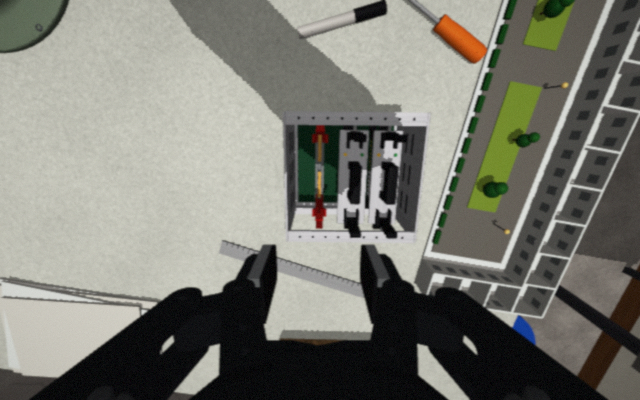

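The wrist view shows the free slot's guide mouths at (319.7,134) and (318.9,212), almost in line with the tool's x axis. I'll enlarge it for edges while the arm goes back to the card.

Emit:
{"fn": "move_arm", "kwargs": {"jaw": [120, 120, 120, 120, 120, 120, 120, 120, 120], "dp": [[0.059, 0.004, 0.011], [0.059, 0.003, 0.011], [0.059, 0.002, 0.011], [0.059, 0.001, 0.011], [0.059, 0, 0.011], [0.059, -0.001, 0.011], [0.059, -0.003, 0.011], [0.059, -0.004, 0.011], [0.059, -0.005, 0.011]], "rotation": [[0, 0, 0.006], [0, 0, 0.006], [0, 0, 0.006], [0, 0, 0.006], [0, 0, 0.006], [0, 0, 0.006], [0, 0, 0.006], [0, 0, 0.006], [0, 0, 0.007]]}}

```text
clock: 3.65
position: [0.4687, 0.2117, 0.2479]
tool_rot: [-3.141, -0.001, 1.581]
force: [0.3, 0.1, -0.2]
grip_width: 0.0454
```

```bash
python3 - <<'E'
from h import *
a=cv2.imread("pics/w1.png")[104:248,280:436]; a=cv2.resize(a,None,fx=4,fy=4,interpolation=cv2.INTER_CUBIC); a=cv2.convertScaleAbs(a,alpha=1.4,beta=15)
cv2.imwrite("pics/w1c.png",a)
c=calibration("wrist"); im=grab_frame("wrist"); cv2.imwrite("pics/w2.png",im); np.savez("w2.npz",K=c["camera_matrix"],T=c["T"])
s=bot.observe();print(s["clock"],s["position"],s["tool_rot"])
m=hsv(im,(60,70,70),(95,255,255))
for b in blobs(m,15): print("mint",b,ray(c,b[1],0.148).round(4))
E
```

```text
3.7 [0.46711756 0.21790648 0.24652446] [-3.13954198e+00 -1.67308171e-03  1.58539507e+00]
mint (np.int32(176), [327.0, 103.8], [320, 97, 14, 15]) [0.4758 0.2977 0.148 ]
mint (np.int32(19), [326.8, 117.3], [321, 116, 12, 3]) [0.4758 0.2873 0.148 ]
mint (np.int32(241), [325.4, 132.9], [320, 123, 13, 21]) [0.4749 0.2749 0.148 ]
mint (np.int32(21), [586.5, 181.6], [583, 179, 7, 6]) [0.7025 0.236  0.148 ]
mint (np.int32(527), [324.2, 207.2], [318, 185, 13, 46]) [0.4749 0.2106 0.148 ]
mint (np.int32(43), [592.4, 236.4], [588, 233, 10, 8]) [0.7221 0.1849 0.148 ]
mint (np.int32(223), [322.5, 263.5], [317, 253, 12, 23]) [0.4741 0.1549 0.148 ]
mint (np.int32(44), [322.2, 278.7], [317, 277, 11, 5]) [0.4741 0.1386 0.148 ]
mint (np.int32(136), [321.9, 289.0], [317, 283, 11, 13]) [0.4739 0.1273 0.148 ]
mint (np.int32(25), [551.3, 296.8], [548, 294, 7, 6]) [0.6998 0.1206 0.148 ]
```

View pics/w1c.png

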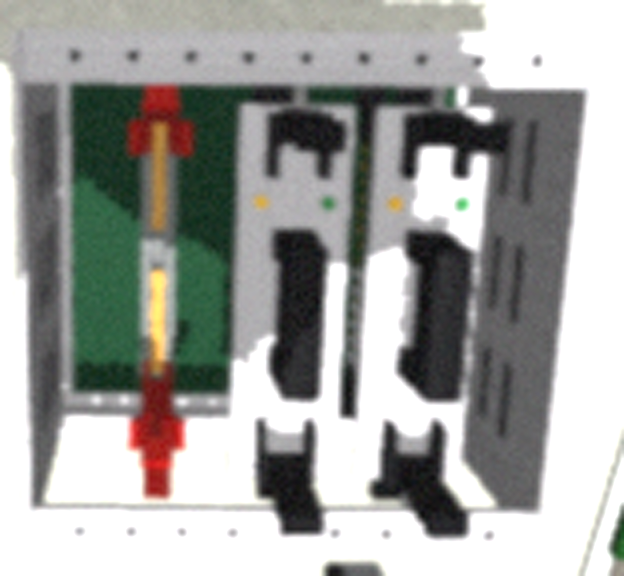

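View pics/w2.png

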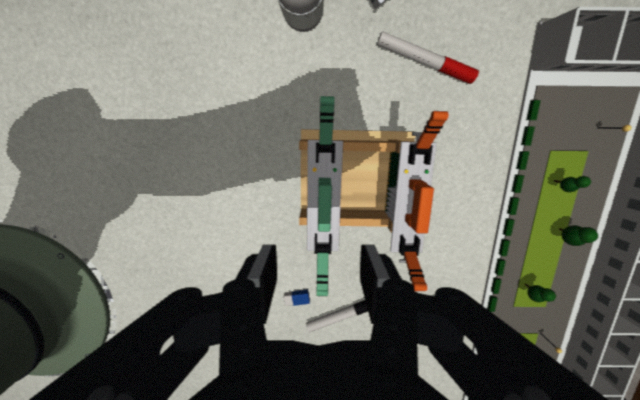

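Crop of the slot: the upper mouth spans px cols 312.5–328, rows 133–143, and the lower one cols 312.5–325.5, rows 208.5–218. In the card view, the mint handle is at (324,207) and the levers at (326,97) and (322,296).

```bash
python3 - <<'E'
from h import *
w=np.load("w1.npz"); c=dict(camera_matrix=w["K"],T=w["T"])
for u,v in ((320.2,133.2),(320.2,142.8),(319,208.4),(319,218)): print(v,ray(c,(u,v),.115).round(4))
w=np.load("w2.npz"); c=dict(camera_matrix=w["K"],T=w["T"]); im=cv2.imread("pics/w2.png")
g=cv2.cvtColor(im,cv2.COLOR_BGR2GRAY)
print("col314 r130-150",g[130:150,312:316].mean(1).astype(int)); print("r240-262",g[240:262,311:315].mean(1).astype(int))
for v in (185,231): print(v,ray(c,(324,v),.148).round(4))
# lever tips etc and red-slot mask rows in w1
for p in ((326.5,96.5),(322,296.5)): print(ray(c,p,.135).round(4))
m=hsv(cv2.imread("pics/w1.png"),(0,120,50),(8,255,255))
print([(r,int((m[r,300:340]>0).sum()),round(float(np.nonzero(m[r,300:340])[0].mean()+300),1)) for r in range(120,235) if m[r,300:340].any()])
plan([.475,.2106,.18],1.56,4)
E
```

```text
133.2 [ 0.5098 -0.1598  0.115 ]
142.8 [ 0.5118 -0.171   0.115 ]
208.4 [ 0.5251 -0.2537  0.115 ]
218 [ 0.5274 -0.2667  0.115 ]
col314 r130-150 [108 112 113 111 112 112 111 110 104  93 100 111 109 105 104 104 103 102
 102 102]
r240-262 [166 167 167 166 166 165 166 165 165 161 159 156 152 158 179 187 188 187
 188 190 190 190]
185 [0.4744 0.2309 0.148 ]
231 [0.4751 0.1879 0.148 ]
[0.4757 0.3042 0.135 ]
[0.4744 0.11   0.135 ]
[(125, 2, 320.5), (126, 8, 320.1), (127, 9, 320.0), (128, 9, 320.0), (129, 10, 319.5), (130, 8, 320.0), (131, 8, 320.0), (132, 8, 320.4), (133, 7, 319.3), (134, 10, 319.5), (135, 12, 319.5), (136, 11, 320.0), (137, 11, 319.2), (138, 12, 319.5), (139, 11, 319.1), (140, 12, 319.5), (141, 11, 320.0), (142, 9, 320.3), (194, 1, 316.0), (195, 2, 319.0), (196, 3, 319.7), (197, 4, 319.0), (198, 5, 319.2), (199, 6, 319.0), (200, 4, 318.2), (201, 6, 318.8), (202, 6, 318.8), (203, 5, 318.4), (204, 4, 318.0), (205, 6, 319.5), (206, 4, 319.0), (207, 6, 318.8), (208, 8, 320.1), (209, 12, 318.8), (210, 12, 318.8), (211, 13, 319.0), (212, 10, 319.7), (213, 13, 319.0), (214, 13, 319.0), (215, 13, 319.0), (216, 9, 319.0), (217, 7, 319.0), (218, 7, 319.0), (219, 7, 319.0), (220, 7, 319.0), (221, 6, 318.5), (222, 6, 318.5), (223, 5, 319.0), (224, 4, 319.2), (225, 6, 318.5), (226, 5, 319.0), (227, 5, 319.0)]
p [0.4671 0.2179 0.2465] dp [[-0.0024, 0.0025, 0.0208], [-0.0023, 0.0025, 0.0208], [-0.0023, 0.0025, 0.0208], [-0.0023, 0.0025, 0.0208]] rot [-0.0002, -0.0001, 0.002]
```

```bash
python3 - <<'E'
from h import *
plan([.475,.209,.121],1.562,6)
E
```

```text
p [0.4671 0.2179 0.2465] dp [[-0.0019, 0.0017, 0.0261], [-0.0019, 0.0017, 0.0261], [-0.0019, 0.0017, 0.0261], [-0.0019, 0.0017, 0.0261], [-0.0019, 0.0017, 0.0261], [-0.0019, 0.0017, 0.0261]] rot [-0.0001, -0.0001, 0.0012]
```

Emit:
{"fn": "move_arm", "kwargs": {"jaw": [120, 120, 120, 120, 120], "dp": [[-0.006, 0.005, 0.026], [-0.005, 0.005, 0.026], [0, 0, 0.026], [0, 0, 0], [0, 0, 0]], "rotation": [[0, 0, 0.004], [0, 0, 0.003], [0, 0, 0], [0, 0, 0], [0, 0, 0]]}}

```text
clock: 4.32
position: [0.478, 0.2008, 0.1865]
tool_rot: [3.141, -0.0, 1.558]
force: [0.3, -0.6, -0.1]
grip_width: 0.045
```

```bash
python3 - <<'E'
from h import *
print(bot.observe())
plan([.475,.209,.121],1.562,2)
E
```

```text
{'clock': 4.325, 'qpos': array([-0.86367262,  0.45152313,  0.47131307,  1.94299602, -0.27753414,
        0.80968652, -0.25240941]), 'qd': array([ 0.00238571, -0.00713368,  0.00365724, -0.00576956, -0.00117274,
       -0.00236104,  0.00196422]), 'joint_efforts': array([ 1.15523022e-02, -7.04031157e+01,  9.83442396e+00, -2.96034247e+01,
       -1.40596158e-02, -3.18766991e-02,  1.28196939e-02]), 'position': array([0.47803515, 0.20084916, 0.18647692]), 'tool_rot': array([ 3.14120393e+00, -4.83631581e-04,  1.55821260e+00]), 'force': array([ 0.30800626, -0.63416077, -0.06899718]), 'moment': array([ 0.00772515,  0.01328527, -0.03703158]), 'grip_width': 0.04504253943537612}
p [0.478  0.2008 0.1865] dp [[0.0051, -0.002, 0.0409], [0.0051, -0.002, 0.0409]] rot [0.0001, -0.0001, -0.0006]
```

Emit:
{"fn": "move_arm", "kwargs": {"jaw": [120, 120, 120, 120, 120], "dp": [[0.01, -0.004, 0.024], [0, 0, 0.034], [0, 0, 0.023], [0, 0, 0], [0, 0, 0]], "rotation": [[0, 0, -0.001], [0, 0, 0], [0, 0, 0], [0, 0, 0], [0, 0, 0]]}}

```text
clock: 4.95
position: [0.4755, 0.2088, 0.1221]
tool_rot: [3.14, -0.001, 1.561]
force: [-1.0, -0.8, 0.4]
grip_width: 0.0454
```

```bash
python3 - <<'E'
from h import *
s=bot.observe();print(s["clock"],s["position"],s["tool_rot"],s["force"])
c=calibration("wrist"); im=grab_frame("wrist"); cv2.imwrite("pics/w3.png",im)
m=hsv(im,(60,70,70),(95,255,255))
for b in blobs(m,30): print("mint",b,ray(c,b[1],0.148).round(4))
E
```

```text
4.95 [0.47551276 0.20875134 0.12205222] [ 3.14042185e+00 -7.80437543e-04  1.56078313e+00] [-0.97309059 -0.75948168  0.36852557]
mint (np.int32(913), [315.0, 78.7], [301, 63, 29, 33]) [0.4759 0.2967 0.148 ]
mint (np.int32(157), [315.5, 106.3], [303, 103, 26, 7]) [0.476  0.2868 0.148 ]
mint (np.int32(964), [315.5, 136.6], [303, 117, 25, 41]) [0.4758 0.2753 0.148 ]
mint (np.int32(127), [626.6, 133.8], [620, 120, 15, 27]) [0.6004 0.2751 0.148 ]
mint (np.int32(142), [616.2, 169.3], [610, 157, 14, 26]) [0.6003 0.2608 0.148 ]
mint (np.int32(132), [606.3, 203.9], [600, 193, 13, 23]) [0.6003 0.2459 0.148 ]
mint (np.int32(38), [333.9, 200.9], [331, 198, 7, 7]) [0.4833 0.2485 0.148 ]
mint (np.int32(44), [496.8, 200.8], [493, 198, 8, 7]) [0.553  0.2478 0.148 ]
mint (np.int32(2386), [315.6, 269.5], [303, 215, 25, 107]) [0.4751 0.2158 0.148 ]
mint (np.int32(112), [596.9, 235.9], [591, 225, 12, 22]) [0.6002 0.2311 0.148 ]
mint (np.int32(90), [588.4, 265.8], [583, 256, 12, 21]) [0.6003 0.2163 0.148 ]
mint (np.int32(95), [580.5, 294.0], [575, 285, 11, 19]) [0.6004 0.2014 0.148 ]
mint (np.int32(62), [572.9, 320.1], [569, 312, 9, 17]) [0.6004 0.1868 0.148 ]
mint (np.int32(45), [566.0, 344.6], [562, 338, 9, 16]) [0.6004 0.1722 0.148 ]
mint (np.int32(96), [316.6, 342.0], [307, 340, 20, 6]) [0.475  0.1752 0.148 ]
```

View pics/w3.png

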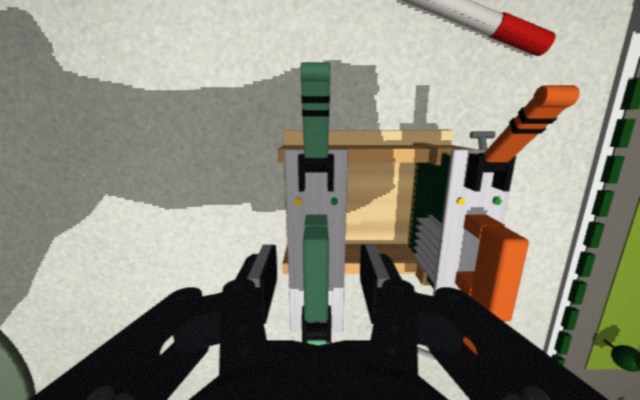

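The fingers straddle the mint bar, which is centred between the pads (cols 303–328), with the orange card well clear. Now I'll close and lift.

Emit:
{"fn": "move_arm", "kwargs": {"jaw": [255, 255, 255, 255, 255, 255, 255, 255], "dp": [[0, 0, 0], [0, 0, 0], [0, 0, 0], [0, 0, 0], [0, 0, 0], [0, 0, -0.01], [0, 0, -0.02], [0, 0, 0]], "rotation": [[0, 0, 0], [0, 0, 0], [0, 0, 0], [0, 0, 0], [0, 0, 0], [0, 0, 0], [0, 0, 0], [0, 0, 0]], "squeeze": 60}}

```text
clock: 6.0
position: [0.4755, 0.2088, 0.1463]
tool_rot: [3.14, -0.001, 1.561]
force: [-0.1, -0.3, -4.9]
grip_width: 0.0107
```

```bash
python3 - <<'E'
from h import *
plan([.5185,-.2125,.285],1.737,10,[.4755,.2088,.285],[np.pi,0,1.561])
E
```

```text
p [0.4755 0.2088 0.285 ] dp [[-0.0526, 0.0059, 0.0], [-0.0527, 0.005, 0.0], [-0.0528, 0.004, 0.0], [-0.0528, 0.0031, 0.0], [-0.0529, 0.0022, 0.0], [-0.0529, 0.0012, 0.0], [-0.0529, 0.0003, 0.0], [-0.0529, -0.0006, -0.0], [-0.0529, -0.0016, -0.0], [-0.0529, -0.0025, -0.0]] rot [-0.0, 0.0, -0.0056]
```

Emit:
{"fn": "move_arm", "kwargs": {"jaw": [255, 255, 255, 255, 255, 255], "dp": [[0, 0, -0.03], [0, 0, -0.04], [0, 0, -0.04], [0, 0, -0.04], [0, 0, -0.023], [0, 0, 0]], "rotation": [[0, 0, 0], [0, 0, 0], [0, 0, 0], [0, 0, 0], [0, 0, 0], [0, 0, 0]]}}

```text
clock: 6.75
position: [0.4754, 0.2087, 0.2841]
tool_rot: [3.14, -0.001, 1.561]
force: [-0.5, 0.0, -5.4]
grip_width: 0.0114
```

Emit:
{"fn": "move_arm", "kwargs": {"jaw": [255, 255, 255, 255, 255, 255, 255, 255, 255, 255], "dp": [[-0.053, 0.006, 0], [-0.053, 0.005, 0], [-0.053, 0.004, 0], [-0.053, 0.003, 0], [-0.053, 0.002, 0], [-0.053, 0.001, 0], [-0.053, 0, 0], [-0.053, 0, 0], [-0.053, -0.002, 0], [-0.053, -0.003, 0]], "rotation": [[0, 0, -0.006], [0, 0, -0.006], [0, 0, -0.006], [0, 0, -0.006], [0, 0, -0.006], [0, 0, -0.006], [0, 0, -0.005], [0, 0, -0.005], [0, 0, -0.005], [0, 0, -0.005]]}}

```text
clock: 8.0
position: [0.5183, -0.2152, 0.282]
tool_rot: [-3.14, -0.001, 1.737]
force: [0.6, 0.5, -4.3]
grip_width: 0.0107
```

Emit:
{"fn": "move_arm", "kwargs": {"jaw": [255, 255, 255], "dp": [[0, 0, 0], [0, 0, 0], [0, 0, 0]], "rotation": [[0, 0, 0], [0, 0, 0], [0, 0, 0]]}}

```text
clock: 8.38
position: [0.5187, -0.213, 0.2828]
tool_rot: [-3.141, -0.001, 1.738]
force: [0.5, -0.5, -4.1]
grip_width: 0.0107
```

```bash
python3 - <<'E'
from h import *
s=bot.observe();print(s["clock"],s["position"],s["tool_rot"],s["force"])
c=calibration("wrist"); im=grab_frame("wrist"); cv2.imwrite("pics/w4.png",im); np.savez("w4.npz",K=c["camera_matrix"],T=c["T"])
a=im; b=grab_frame("scene"); b=cv2.resize(b[130:300,150:320],None,fx=2.35,fy=2.35,interpolation=cv2.INTER_CUBIC)[:400]
cv2.imwrite("pics/w4b.png",np.hstack([a[:,160:560],b])); print(b.shape)
plan([.5185,-.2125,.25],1.737,1)
E
```

```text
8.375 [ 0.5187013 -0.2130313  0.2828195] [-3.14108245e+00 -5.98879769e-04  1.73784066e+00] [ 0.51629557 -0.51938853 -4.14738082]
(400, 400, 3)
p [ 0.5188 -0.2132  0.2831] dp [[0.0009, -0.0002, 0.0414]] rot [-0.0, -0.0001, 0.0003]
```

View pics/w4b.png

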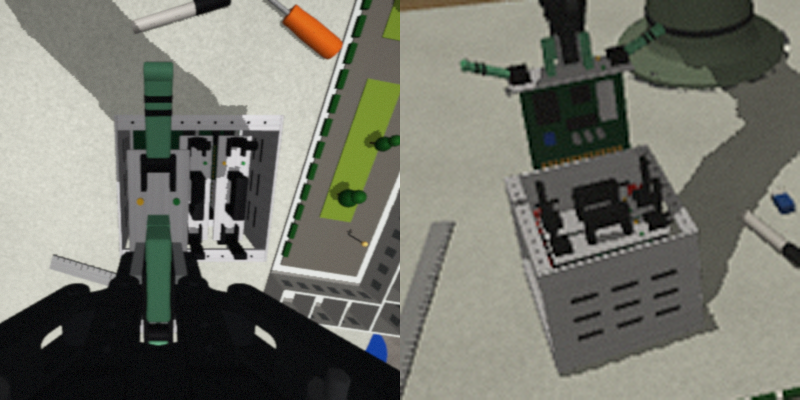

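```bash
python3 - <<'E'
from h import *
w=np.load("w4.npz"); c=dict(camera_matrix=w["K"],T=w["T"]); im=cv2.imread("pics/w4.png"); g=cv2.cvtColor(im,cv2.COLOR_BGR2GRAY)
p=np.array([.5187,-.2130,.2828]); r=R.from_euler("xyz",[-3.1411,-.0006,1.7378])
print("rows140+",g[140:165,290:298].mean(1).astype(int)); print("cols280+ @r210",g[205:215,280:355].mean(0).astype(int))
for v in (149,150,151): print(v,(r.inv().apply(ray(c,(294,v),p[2]-.010)-p)*1000).round(1))
for u in (288,347): print(u,(r.inv().apply(ray(c,(u,210),p[2]-.010)-p)*1000).round(1))
E
```

```text
rows140+ [ 57  58  59  57  57  59  57  57  61  78 109 122 125 125 127 126 126 126
 126 125 126 125 127 125 125]
cols280+ @r210 [139  83  63  62  54  46  47  53  77 107 119 122 122 122 120 121 123 123
 123 123 121 122 120 119 120 119 121 121 121 121 120 118 120 121 121 121
 119 120 120 119 119 118 117 119 120 122 122 123 121 122 123 124 124 122
 122 121 120 121 124 125 126 126 123 121 120 120 120 116  98  60  26  10
   9  13  19]
149 [ 58.2 -12.1  10. ]
150 [ 57.7 -12.1  10. ]
151 [ 57.2 -12.1  10. ]
288 [ 24.3 -16.3  10. ]
347 [24.3 17.  10. ]
```

Emit:
{"fn": "move_arm", "kwargs": {"jaw": [255, 255, 255, 255, 255, 255], "dp": [[0.001, 0, 0.022], [0, 0, 0.022], [0, 0, 0.014], [0, 0, 0.008], [0, 0, 0.007], [0, 0, 0]], "rotation": [[0, 0, 0], [0, 0, 0], [0, 0, 0], [0, 0, 0], [0, 0, 0], [0, 0, 0]]}}

```text
clock: 9.22
position: [0.5185, -0.2133, 0.2248]
tool_rot: [-3.141, -0.0, 1.737]
force: [0.9, 0.1, -4.8]
grip_width: 0.0106
```

Emit:
{"fn": "move_arm", "kwargs": {"jaw": [255, 255, 255, 255, 255], "dp": [[0.001, 0, 0.007], [0, 0, 0.008], [0, 0, 0.008], [0, 0, 0.008], [0, 0, 0]], "rotation": [[0, 0, 0], [0, 0, 0], [0, 0, 0], [0, 0, 0], [0, 0, 0]]}}

```text
clock: 9.85
position: [0.5181, -0.2124, 0.1996]
tool_rot: [-3.141, -0.0, 1.737]
force: [-1.0, -0.3, -4.3]
grip_width: 0.0108
```

Emit:
{"fn": "move_arm", "kwargs": {"jaw": [255, 255, 255, 255, 255, 255, 255], "dp": [[0, 0, 0.01], [0, 0, 0.01], [0, 0, 0.01], [0, 0, 0.01], [0, 0, 0.008], [0, 0, 0.006], [0, 0, 0]], "rotation": [[0, 0, 0], [0, 0, 0], [0, 0, 0], [0, 0, 0], [0, 0, 0], [0, 0, 0], [0, 0, 0]]}}

```text
clock: 10.72
position: [0.5183, -0.2125, 0.1566]
tool_rot: [-3.141, -0.0, 1.737]
force: [0.2, -0.5, -3.9]
grip_width: 0.0108
```

Emit:
{"fn": "move_arm", "kwargs": {"jaw": [255, 255, 255, 255, 255], "dp": [[0, 0, 0.005], [0, 0, 0.003], [0, 0, 0.002], [0, 0, 0.001], [0, 0, 0]], "rotation": [[0, 0, 0], [0, 0, 0], [0, 0, 0], [0, 0, 0], [0, 0, 0]]}}

```text
clock: 11.35
position: [0.5184, -0.2125, 0.1481]
tool_rot: [-3.142, 0.0, 1.737]
force: [-0.3, -0.2, -4.7]
grip_width: 0.0107
```

Emit:
{"fn": "move_arm", "kwargs": {"jaw": [255, 255], "dp": [[0, 0, 0.001], [0, 0, 0]], "rotation": [[0, 0, 0], [0, 0, 0]]}}

```text
clock: 11.6
position: [0.5184, -0.2125, 0.1473]
tool_rot: [-3.142, -0.0, 1.737]
force: [-0.3, -0.3, -4.8]
grip_width: 0.0111
```

Emit:
{"fn": "move_arm", "kwargs": {"jaw": [255, 255], "dp": [[0, 0, 0.001], [0, 0, 0]], "rotation": [[0, 0, 0], [0, 0, 0]]}}

```text
clock: 11.85
position: [0.5184, -0.2125, 0.1465]
tool_rot: [-3.142, 0.0, 1.737]
force: [0.3, 0.0, -4.2]
grip_width: 0.011
```

Emit:
{"fn": "move_arm", "kwargs": {"jaw": [255, 255], "dp": [[0, 0, 0.001], [0, 0, 0]], "rotation": [[0, 0, 0], [0, 0, 0]]}}

```text
clock: 12.1
position: [0.5184, -0.2125, 0.1456]
tool_rot: [-3.141, -0.0, 1.737]
force: [-0.1, -0.7, -4.5]
grip_width: 0.0107
```

Emit:
{"fn": "move_arm", "kwargs": {"jaw": [255, 255], "dp": [[0, 0, 0.0008], [0, 0, 0]], "rotation": [[0, 0, 0], [0, 0, 0]]}}

```text
clock: 12.35
position: [0.5184, -0.2125, 0.145]
tool_rot: [-3.142, -0.0, 1.737]
force: [-0.1, -0.0, -4.5]
grip_width: 0.0111
```

Emit:
{"fn": "move_arm", "kwargs": {"jaw": [255, 255], "dp": [[0, 0, 0.0006], [0, 0, 0]], "rotation": [[0, 0, 0], [0, 0, 0]]}}

```text
clock: 12.6
position: [0.5184, -0.2125, 0.1446]
tool_rot: [-3.142, 0.0, 1.737]
force: [-0.5, -0.2, -5.0]
grip_width: 0.0105
```

Emit:
{"fn": "move_arm", "kwargs": {"jaw": [255, 255], "dp": [[0, 0, 0.0006], [0, 0, 0]], "rotation": [[0, 0, 0], [0, 0, 0]]}}

```text
clock: 12.85
position: [0.5184, -0.2125, 0.1441]
tool_rot: [-3.142, 0.0, 1.737]
force: [-0.4, 0.7, -4.7]
grip_width: 0.0108
```

Emit:
{"fn": "move_arm", "kwargs": {"jaw": [255, 255], "dp": [[0, 0, 0.0006], [0, 0, 0]], "rotation": [[0, 0, 0], [0, 0, 0]]}}

```text
clock: 13.1
position: [0.5184, -0.2125, 0.1436]
tool_rot: [-3.141, -0.0, 1.737]
force: [0.0, 0.2, -4.6]
grip_width: 0.0113
```

Emit:
{"fn": "move_arm", "kwargs": {"jaw": [255, 255], "dp": [[0, 0, 0.0006], [0, 0, 0]], "rotation": [[0, 0, 0], [0, 0, 0]]}}

```text
clock: 13.35
position: [0.5184, -0.2125, 0.1431]
tool_rot: [-3.142, -0.0, 1.737]
force: [-0.3, -0.5, -4.2]
grip_width: 0.011
```

Emit:
{"fn": "move_arm", "kwargs": {"jaw": [255, 255], "dp": [[0, 0, 0.0006], [0, 0, 0]], "rotation": [[0, 0, 0], [0, 0, 0]]}}

```text
clock: 13.6
position: [0.5184, -0.2125, 0.1426]
tool_rot: [-3.142, -0.0, 1.737]
force: [0.0, 0.1, -4.3]
grip_width: 0.0113
```

Emit:
{"fn": "move_arm", "kwargs": {"jaw": [255, 255], "dp": [[0, 0, 0.0006], [0, 0, 0]], "rotation": [[0, 0, 0], [0, 0, 0]]}}

```text
clock: 13.85
position: [0.5185, -0.2126, 0.1423]
tool_rot: [3.141, 0.0, 1.737]
force: [0.5, -0.7, -2.3]
grip_width: 0.0109
```

Emit:
{"fn": "move_arm", "kwargs": {"jaw": [255, 255, 255], "dp": [[0, 0, 0.0005], [0, 0, 0], [0, 0, 0]], "rotation": [[0, 0, 0], [0, 0, 0], [0, 0, 0]]}}

```text
clock: 14.22
position: [0.5186, -0.2128, 0.1421]
tool_rot: [3.141, 0.0, 1.736]
force: [-0.6, -1.2, 6.2]
grip_width: 0.0114
```

Contact is felt at TCP z 0.142: the card's weight is unloaded and there is about 10 N on the block. I'll hold briefly, open a little, then lift.

Emit:
{"fn": "move_arm", "kwargs": {"jaw": [255, 255, 180, 172, 172, 172], "dp": [[0, 0, 0], [0, 0, 0], [0, 0, 0], [0, 0, 0], [0, 0, 0], [0, 0, 0]], "rotation": [[0, 0, 0], [0, 0, 0], [0, 0, 0], [0, 0, 0], [0, 0, 0], [0, 0, 0]]}}

```text
clock: 14.98
position: [0.5184, -0.2125, 0.1417]
tool_rot: [-3.142, -0.0, 1.737]
force: [-0.2, -0.9, -0.3]
grip_width: 0.0276
```

Emit:
{"fn": "move_arm", "kwargs": {"jaw": [172, 172, 172, 172], "dp": [[0, 0, -0.02], [0, 0, -0.035], [0, 0, -0.035], [0, 0, 0]], "rotation": [[0, 0, 0], [0, 0, 0], [0, 0, 0], [0, 0, 0]]}}

```text
clock: 15.48
position: [0.5193, -0.213, 0.2165]
tool_rot: [3.138, 0.001, 1.736]
force: [-0.1, -0.5, -0.8]
grip_width: 0.0278
```

```bash
python3 - <<'E'
from h import *
s=bot.observe();print(s["clock"],s["position"],s["tool_rot"],s["force"],s["grip_width"])
c=calibration("wrist"); im=grab_frame("wrist"); cv2.imwrite("pics/w5.png",im); np.savez("w5.npz",K=c["camera_matrix"],T=c["T"])
m=hsv(im,(60,70,70),(95,255,255)); m[:, :250]=0; m[:,400:]=0
for b in blobs(m,30): print("mint",b,ray(c,b[1],0.165).round(4))
cv2.imwrite("pics/w5c.png",im[40:400,200:460])
E
```

```text
15.475 [ 0.51930631 -0.21298377  0.21646994] [3.13808413e+00 1.41053396e-03 1.73649719e+00] [-0.05642098 -0.48056555 -0.7845874 ] 0.027751095570030047
mint (np.int32(331), [316.4, 94.4], [308, 85, 18, 21]) [ 0.5045 -0.1255  0.165 ]
mint (np.int32(64), [316.5, 111.5], [309, 110, 16, 4]) [ 0.5063 -0.1358  0.165 ]
mint (np.int32(419), [316.5, 131.7], [309, 119, 16, 27]) [ 0.5083 -0.1483  0.165 ]
mint (np.int32(944), [316.7, 220.3], [309, 187, 16, 66]) [ 0.5186 -0.2096  0.165 ]
mint (np.int32(363), [316.9, 289.4], [310, 276, 15, 28]) [ 0.5281 -0.2661  0.165 ]
mint (np.int32(69), [316.5, 308.8], [310, 306, 14, 6]) [ 0.5307 -0.2837  0.165 ]
mint (np.int32(193), [317.0, 321.1], [311, 314, 13, 15]) [ 0.533  -0.2951  0.165 ]
```

View pics/w5c.png

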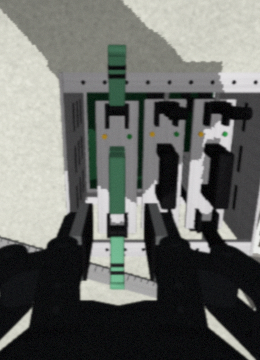

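Released: the card sits in the slot with both levers leaning out symmetrically, tips near rows 85 and 329 of the full frame. Next, shut fingers go outside the far (+x tool) lever.

Emit:
{"fn": "move_arm", "kwargs": {"jaw": [255, 255, 255, 255, 255, 255, 255], "dp": [[0.072, 0, 0], [0.071, 0, 0], [0, 0, 0], [0, 0, 0.045], [0, 0, 0.033], [0, 0, 0.01], [0, 0, 0]], "rotation": [[0, 0, 0], [0, 0, 0], [0, 0, 0], [0, 0, 0], [0, 0, 0], [0, 0, 0], [0, 0, 0]], "squeeze": 40}}

```text
clock: 16.4
position: [0.4994, -0.1002, 0.1435]
tool_rot: [-3.141, 0.0, 1.736]
force: [0.2, 0.1, 0.4]
grip_width: 0.0
```

```bash
cat >> h.py <<'E'
def sz(im=None):
    s=bot.observe(); e=np.array([np.cos(1.737),np.sin(1.737)]); d=s["position"][:2]-np.array([.5184,-.2125])
    f=s["force"]; print("t",round(s["clock"],2),"s",(d@e*1000).round(1),"x",(d@[e[1],-e[0]]*1000).round(1),"z",(s["position"][2]*1000).round(1),"Fs",(f[:2]@e).round(1),"Fz",f[2].round(1),"w",s["grip_width"].round(4))
    if im: cv2.imwrite(im,grab_frame("wrist"))
E
python3 -c "from h import *; sz()"
```

```text
Traceback (most recent call last):
  File "h.py", line 27, in sz
    f=s["force"]; print("t",round(s["clock"],2),"s",(d@e*1000).round(1),"x",(d@[e[1],-e[0]]*1000).round(1),"z",(s["position"][2]*1000).round(1),"Fs",(f[:2]@e).round(1),"Fz",f[2].round(1),"w",s["grip_width"].round(4))
                                                                                                                                                                                               ^^^^^^^^^^^^^^^^^^^^^
AttributeError: 'float' object has no attribute 'round'
```

Emit:
{"fn": "move_arm", "kwargs": {"jaw": [255, 255, 255, 255, 255, 255, 255, 255], "dp": [[-0.0075, 0, -0.003], [-0.0025, 0, -0.005], [-0.0025, 0, -0.005], [-0.0034, 0, -0.0043], [-0.0034, 0, -0.0043], [-0.004, 0, -0.0035], [-0.004, 0, -0.0035], [0, 0, 0]], "rotation": [[0, 0, 0], [0, 0, 0], [0, 0, 0], [0, 0, 0], [0, 0, 0], [0, 0, 0], [0, 0, 0], [0, 0, 0]]}}

```text
clock: 17.4
position: [0.5032, -0.1216, 0.1665]
tool_rot: [3.141, 0.0, 1.736]
force: [-0.2, 0.5, 0.6]
grip_width: 0.0
```

```bash
sed -i 's/s\["grip_width"\].round(4)/round(s["grip_width"],4)/' h.py; python3 - <<'E'
from h import *
sz("pics/w6.png"); cv2.imwrite("pics/w6c.png",np.vstack([cv2.imread("pics/w6.png")[40:400,150:480]]))
E
```

```text
t 17.4 s 92.1 x 0.1 z 166.5 Fs 0.5 Fz 0.6 w 0.0
```

View pics/w6c.png

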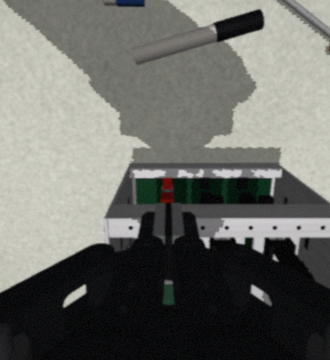

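The wrist view is blocked by the fingers here, so I'll read the lever from the scene camera instead, intersecting rays with the card's plane.

```bash
cat >> h.py <<'E'
def lev():
    im=grab_frame("scene"); c=calibration("scene"); m=hsv(im,(60,70,60),(95,255,255))
    e=np.array([np.cos(1.737),np.sin(1.737),0]); n=np.array([e[1],-e[0],0]); S=np.array([.5184,-.2125,0])
    K,T=c["camera_matrix"],c["T"]; o=T[:3,3]
    for b in blobs(m,3):
        if not(190<b[1][0]<300 and 150<b[1][1]<240): continue
        out=[]
        x,y,w,h=b[2]
        for uv in (b[1],(x,y),(x+w,y+h)):
            d=T[:3,:3]@np.linalg.solve(K,np.array([uv[0],uv[1],1.])); p=o+d*((S-o)@n)/(d@n); out.append([round((p-S)@e*1000,1),round(p[2]*1000,1)])
        print(b[0],b[1],b[2],out)
    return im
E
python3 - <<'E'
from h import *
im=lev(); cv2.imwrite("pics/s2.png",cv2.resize(im[150:260,180:300],None,fx=5,fy=5,interpolation=cv2.INTER_CUBIC))
E
```

```text
17 [257.9, 189.0] [256, 187, 5, 5] [[np.float64(76.3), np.float64(172.5)], [np.float64(72.0), np.float64(179.6)], [np.float64(83.5), np.float64(161.4)]]
5 [254.0, 195.0] [253, 194, 3, 3] [[np.float64(65.0), np.float64(157.6)], [np.float64(62.8), np.float64(161.2)], [np.float64(69.6), np.float64(150.1)]]
165 [227.9, 201.4] [219, 196, 19, 16] [[np.float64(-0.5), np.float64(157.3)], [np.float64(-19.2), np.float64(178.7)], [np.float64(20.1), np.float64(118.3)]]
11 [250.3, 199.3] [249, 197, 3, 5] [[np.float64(54.6), np.float64(147.4)], [np.float64(52.0), np.float64(155.2)], [np.float64(58.1), np.float64(138.1)]]
20 [190.6, 210.6] [188, 209, 6, 4] [[np.float64(-88.8), np.float64(156.9)], [np.float64(-93.6), np.float64(163.1)], [np.float64(-82.6), np.float64(147.8)]]
36 [200.7, 211.7] [195, 210, 12, 4] [[np.float64(-67.2), np.float64(146.8)], [np.float64(-79.0), np.float64(155.6)], [np.float64(-54.1), np.float64(135.7)]]
```

View pics/s2.png

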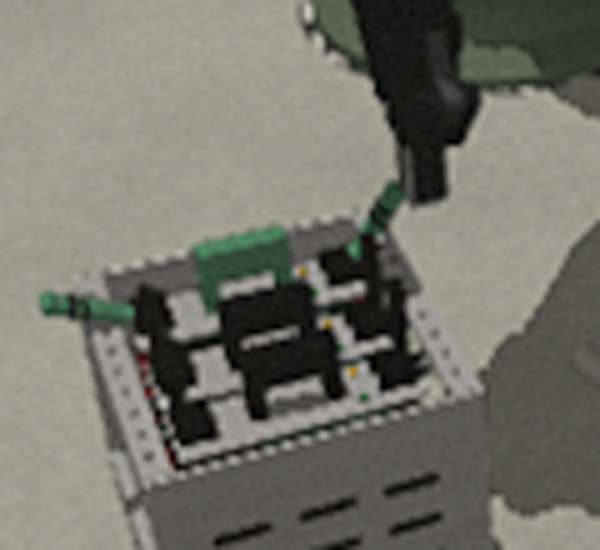

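The scene crop shows the finger on the roll of the +y lever, which is now at about 0.61 rad as planned. The other lever is still out at about 1.1.

Emit:
{"fn": "move_arm", "kwargs": {"jaw": [255, 255, 255, 255], "dp": [[-0.0025, 0, -0.0013], [-0.0025, 0, -0.0013], [-0.0025, 0, -0.0012], [0, 0, 0]], "rotation": [[0, 0, 0], [0, 0, 0], [0, 0, 0], [0, 0, 0]]}}

```text
clock: 18.0
position: [0.5041, -0.1274, 0.1694]
tool_rot: [3.142, 0.0, 1.736]
force: [-0.3, -0.2, 0.1]
grip_width: -0.0001
```

```bash
python3 -c "from h import *; sz()"
```

```text
t 18.0 s 86.3 x 0.0 z 169.4 Fs -0.1 Fz 0.1 w -0.0001
```

Emit:
{"fn": "move_arm", "kwargs": {"jaw": [255, 255, 255, 255, 255, 255, 255, 255, 255, 255], "dp": [[0.006, 0, -0.02], [0, 0, -0.05], [-0.064, 0, 0], [-0.064, 0, 0], [-0.064, 0, 0], [-0.0643, 0, 0], [0, 0, 0], [0, 0, 0.05], [0, 0, 0.045], [0, 0, 0.007]], "rotation": [[0, 0, 0], [0, 0, 0], [0, 0, 0], [0, 0, 0], [0, 0, 0], [0, 0, 0], [0, 0, 0], [0, 0, 0], [0, 0, 0], [0, 0, 0]]}}

```text
clock: 19.25
position: [0.5367, -0.3232, 0.1428]
tool_rot: [-3.139, -0.002, 1.737]
force: [-0.3, 0.1, 1.4]
grip_width: -0.0002
```

```bash
python3 -c "from h import *; sz();lev()"
```

```text
t 19.25 s -112.2 x -0.3 z 142.8 Fs 0.2 Fz 1.4 w -0.0002
38 [253.1, 193.2] [249, 186, 9, 16] [[np.float64(63.3), np.float64(163.5)], [np.float64(55.0), np.float64(187.2)], [np.float64(73.4), np.float64(133.5)]]
163 [227.8, 201.9] [219, 196, 20, 17] [[np.float64(-0.9), np.float64(155.9)], [np.float64(-19.2), np.float64(178.7)], [np.float64(22.3), np.float64(114.5)]]
16 [190.4, 210.8] [188, 209, 6, 4] [[np.float64(-89.4), np.float64(156.4)], [np.float64(-93.6), np.float64(163.1)], [np.float64(-82.6), np.float64(147.8)]]
24 [201.7, 212.0] [198, 210, 9, 4] [[np.float64(-65.1), np.float64(145.2)], [np.float64(-72.4), np.float64(153.5)], [np.float64(-54.1), np.float64(135.7)]]
```

Commanded s is about −114. Next is the mirrored arc to about 0.45.

Emit:
{"fn": "move_arm", "kwargs": {"jaw": [255, 255, 255, 255, 255, 255, 255, 255, 255, 255], "dp": [[0.0075, 0, -0.003], [0.0025, 0, -0.005], [0.0025, 0, -0.005], [0.0034, 0, -0.0043], [0.0034, 0, -0.0043], [0.004, 0, -0.0035], [0.004, 0, -0.0035], [0.0035, 0, -0.002], [0.0035, 0, -0.0018], [0, 0, 0]], "rotation": [[0, 0, 0], [0, 0, 0], [0, 0, 0], [0, 0, 0], [0, 0, 0], [0, 0, 0], [0, 0, 0], [0, 0, 0], [0, 0, 0], [0, 0, 0]]}}

```text
clock: 20.55
position: [0.5326, -0.2971, 0.1696]
tool_rot: [-3.141, -0.0, 1.737]
force: [-0.3, 0.9, -0.7]
grip_width: -0.0001
```

```bash
python3 -c "from h import *; sz();lev()"
```

```text
t 20.55 s -85.8 x 0.0 z 169.6 Fs 0.9 Fz -0.7 w -0.0001
19 [255.3, 188.9] [254, 186, 4, 8] [[np.float64(69.8), np.float64(174.6)], [np.float64(67.3), np.float64(183.8)], [np.float64(75.4), np.float64(157.7)]]
4 [252.0, 195.0] [251, 194, 3, 3] [[np.float64(60.0), np.float64(159.0)], [np.float64(57.8), np.float64(162.6)], [np.float64(64.5), np.float64(151.6)]]
163 [227.9, 201.8] [219, 196, 20, 16] [[np.float64(-0.7), np.float64(156.2)], [np.float64(-19.2), np.float64(178.7)], [np.float64(22.6), np.float64(117.6)]]
12 [197.7, 201.4] [196, 199, 5, 6] [[np.float64(-69.0), np.float64(177.7)], [np.float64(-71.6), np.float64(185.3)], [np.float64(-63.4), np.float64(165.5)]]
9 [250.3, 199.4] [249, 198, 3, 4] [[np.float64(54.6), np.float64(147.1)], [np.float64(51.7), np.float64(152.3)], [np.float64(58.1), np.float64(138.1)]]
16 [204.5, 209.2] [202, 207, 6, 6] [[np.float64(-57.5), np.float64(151.3)], [np.float64(-62.1), np.float64(159.2)], [np.float64(-51.4), np.float64(137.9)]]
```

Emit:
{"fn": "move_arm", "kwargs": {"jaw": [255, 255, 255], "dp": [[0.0024, 0, -0.001], [0.0024, 0, -0.001], [0, 0, 0]], "rotation": [[0, 0, 0], [0, 0, 0], [0, 0, 0]]}}

```text
clock: 20.98
position: [0.5319, -0.294, 0.1712]
tool_rot: [-3.142, 0.001, 1.737]
force: [-0.2, -3.5, -2.2]
grip_width: 0.0001
```

Emit:
{"fn": "move_arm", "kwargs": {"jaw": [255, 255, 255], "dp": [[0.0025, 0, -0.0005], [0.0025, 0, -0.0005], [0, 0, 0]], "rotation": [[0, 0, 0], [0, 0, 0], [0, 0, 0]]}}

```text
clock: 21.35
position: [0.5313, -0.2909, 0.1721]
tool_rot: [3.141, 0.002, 1.736]
force: [1.1, -8.8, -5.5]
grip_width: 0.0003
```

```bash
python3 -c "from h import *; sz();lev()"
```

```text
t 21.35 s -79.5 x -0.3 z 172.1 Fs -8.9 Fz -5.5 w 0.0003
15 [255.8, 188.4] [255, 186, 3, 6] [[np.float64(71.2), np.float64(175.7)], [np.float64(69.8), np.float64(183.2)], [np.float64(75.9), np.float64(163.6)]]
14 [251.3, 198.1] [250, 194, 5, 9] [[np.float64(57.4), np.float64(150.3)], [np.float64(55.3), np.float64(163.4)], [np.float64(65.5), np.float64(132.7)]]
164 [228.0, 201.9] [219, 196, 20, 17] [[np.float64(-0.5), np.float64(155.8)], [np.float64(-19.2), np.float64(178.7)], [np.float64(22.3), np.float64(114.5)]]
13 [200.2, 200.5] [199, 198, 4, 6] [[np.float64(-63.1), np.float64(178.5)], [np.float64(-64.6), np.float64(186.1)], [np.float64(-58.5), np.float64(167.0)]]
12 [205.6, 209.3] [204, 207, 4, 6] [[np.float64(-55.1), np.float64(150.2)], [np.float64(-57.7), np.float64(157.9)], [np.float64(-51.4), np.float64(137.9)]]
```

Emit:
{"fn": "move_arm", "kwargs": {"jaw": [255, 255, 255, 255, 255, 255, 255, 255, 255], "dp": [[-0.006, 0, -0.01], [0, 0, -0.056], [0.0545, 0, 0], [0.0545, 0, 0], [0.0545, 0, 0], [0.055, 0, 0], [0, 0, 0.04], [0, 0, 0.032], [0, 0, 0]], "rotation": [[0, 0, 0], [0, 0, 0], [0, 0, 0], [0, 0, 0], [0, 0, 0], [0, 0, 0], [0, 0, 0], [0, 0, 0], [0, 0, 0]]}}

```text
clock: 22.52
position: [0.5026, -0.1218, 0.1665]
tool_rot: [-3.139, -0.001, 1.737]
force: [0.8, 0.1, 0.5]
grip_width: 0.0002
```

```bash
python3 -c "from h import *; sz();lev()"
```

```text
t 22.52 s 92.0 x -0.6 z 166.5 Fs 0.0 Fz 0.5 w 0.0002
15 [255.6, 188.5] [254, 186, 4, 6] [[np.float64(70.7), np.float64(175.5)], [np.float64(67.3), np.float64(183.8)], [np.float64(75.9), np.float64(163.6)]]
18 [250.9, 197.8] [249, 194, 5, 8] [[np.float64(56.5), np.float64(151.5)], [np.float64(52.8), np.float64(164.1)], [np.float64(63.2), np.float64(136.5)]]
164 [227.8, 201.6] [219, 196, 19, 17] [[np.float64(-0.8), np.float64(156.8)], [np.float64(-19.2), np.float64(178.7)], [np.float64(19.8), np.float64(115.3)]]
14 [199.3, 200.8] [198, 198, 4, 6] [[np.float64(-65.2), np.float64(178.3)], [np.float64(-66.8), np.float64(186.7)], [np.float64(-60.8), np.float64(167.6)]]
14 [205.2, 209.6] [203, 207, 5, 6] [[np.float64(-56.2), np.float64(149.6)], [np.float64(-59.9), np.float64(158.5)], [np.float64(-51.4), np.float64(137.9)]]
```

Emit:
{"fn": "move_arm", "kwargs": {"jaw": [255, 255, 255, 255, 255, 255], "dp": [[-0.005, 0, -0.001], [-0.004, 0, -0.001], [-0.0025, 0, -0.0008], [-0.0025, 0, -0.0006], [-0.0025, 0, -0.0004], [0, 0, 0]], "rotation": [[0, 0, 0], [0, 0, 0], [0, 0, 0], [0, 0, 0], [0, 0, 0], [0, 0, 0]]}}

```text
clock: 23.32
position: [0.5055, -0.1346, 0.1703]
tool_rot: [-3.142, -0.001, 1.737]
force: [-2.2, 6.1, 5.0]
grip_width: -0.0
```

Emit:
{"fn": "move_arm", "kwargs": {"jaw": [255, 255, 255], "dp": [[-0.002, 0, -0.0002], [-0.002, 0, 0], [0, 0, 0]], "rotation": [[0, 0, 0], [0, 0, 0], [0, 0, 0]]}}

```text
clock: 23.7
position: [0.5059, -0.1372, 0.1704]
tool_rot: [-3.141, -0.002, 1.737]
force: [-1.0, 8.9, 4.1]
grip_width: -0.0
```

```bash
python3 -c "from h import *; sz();lev()"
```

```text
t 23.7 s 76.3 x 0.1 z 170.4 Fs 8.9 Fz 4.1 w -0.0
9 [252.2, 188.3] [251, 186, 3, 6] [[np.float64(62.3), np.float64(178.4)], [np.float64(59.9), np.float64(185.8)], [np.float64(65.8), np.float64(166.4)]]
17 [250.2, 198.6] [249, 195, 3, 8] [[np.float64(54.6), np.float64(149.6)], [np.float64(52.6), np.float64(161.1)], [np.float64(57.9), np.float64(135.0)]]
164 [227.8, 202.0] [219, 196, 19, 17] [[np.float64(-1.0), np.float64(155.7)], [np.float64(-19.2), np.float64(178.7)], [np.float64(19.8), np.float64(115.3)]]
14 [199.1, 201.4] [198, 199, 4, 6] [[np.float64(-65.9), np.float64(176.7)], [np.float64(-67.2), np.float64(184.0)], [np.float64(-61.2), np.float64(164.8)]]
15 [205.4, 210.0] [203, 208, 6, 5] [[np.float64(-55.9), np.float64(148.4)], [np.float64(-60.4), np.float64(155.7)], [np.float64(-49.1), np.float64(137.1)]]
```

Emit:
{"fn": "move_arm", "kwargs": {"jaw": [255, 255, 255, 255, 255, 255, 255, 255, 255], "dp": [[0.006, 0, -0.01], [0, 0, -0.056], [-0.0533, 0, 0], [-0.0533, 0, 0], [-0.0533, 0, 0], [-0.0533, 0, 0], [0, 0, 0.04], [0, 0, 0.029], [0, 0, 0]], "rotation": [[0, 0, 0], [0, 0, 0], [0, 0, 0], [0, 0, 0], [0, 0, 0], [0, 0, 0], [0, 0, 0], [0, 0, 0], [0, 0, 0]]}}

```text
clock: 24.88
position: [0.5327, -0.3016, 0.1671]
tool_rot: [-3.139, -0.001, 1.736]
force: [0.3, 0.2, 1.1]
grip_width: -0.0001
```

```bash
python3 -c "from h import *; sz()"
```

```text
t 24.88 s -90.3 x -0.7 z 167.1 Fs 0.1 Fz 1.1 w -0.0001
```

Emit:
{"fn": "move_arm", "kwargs": {"jaw": [255, 255, 255, 255, 255, 255, 255], "dp": [[0.005, 0, -0.001], [0.005, 0, -0.001], [0.0025, 0, -0.0005], [0.0025, 0, -0.0005], [0.0025, 0, -0.0003], [0.0025, 0, 0], [0, 0, 0]], "rotation": [[0, 0, 0], [0, 0, 0], [0, 0, 0], [0, 0, 0], [0, 0, 0], [0, 0, 0], [0, 0, 0]]}}

```text
clock: 25.75
position: [0.5311, -0.2875, 0.1712]
tool_rot: [3.14, 0.003, 1.736]
force: [3.2, -9.0, -0.9]
grip_width: -0.0001
```

Emit:
{"fn": "move_arm", "kwargs": {"jaw": [255, 255, 255], "dp": [[0.0015, 0, 0], [0.0015, 0, 0], [0, 0, 0]], "rotation": [[0, 0, 0], [0, 0, 0], [0, 0, 0]]}}

```text
clock: 26.12
position: [0.5306, -0.2852, 0.1711]
tool_rot: [3.141, 0.003, 1.736]
force: [3.5, -9.7, -2.8]
grip_width: 0.0001
```

```bash
python3 -c "from h import *; sz();lev()"
```

```text
t 26.12 s -73.8 x 0.0 z 171.1 Fs -10.1 Fz -2.8 w 0.0001
12 [252.8, 188.9] [252, 187, 3, 5] [[np.float64(63.6), np.float64(176.3)], [np.float64(62.1), np.float64(182.3)], [np.float64(68.3), np.float64(165.7)]]
14 [250.4, 199.1] [249, 195, 3, 8] [[np.float64(54.9), np.float64(148.0)], [np.float64(52.6), np.float64(161.1)], [np.float64(57.9), np.float64(135.0)]]
160 [228.0, 202.6] [219, 197, 20, 17] [[np.float64(-0.7), np.float64(153.8)], [np.float64(-19.6), np.float64(175.9)], [np.float64(21.9), np.float64(111.4)]]
9 [202.8, 200.8] [202, 199, 3, 5] [[np.float64(-57.6), np.float64(176.0)], [np.float64(-58.5), np.float64(181.5)], [np.float64(-54.1), np.float64(165.6)]]
13 [206.4, 209.8] [205, 207, 4, 7] [[np.float64(-53.5), np.float64(148.2)], [np.float64(-55.4), np.float64(157.2)], [np.float64(-49.5), np.float64(134.2)]]
```

Emit:
{"fn": "move_arm", "kwargs": {"jaw": [255, 255, 255, 255], "dp": [[0.0015, 0, 0], [0.0015, 0, 0], [0.001, 0, 0], [0, 0, 0]], "rotation": [[0, 0, 0], [0, 0, 0], [0, 0, 0], [0, 0, 0]]}}

```text
clock: 26.68
position: [0.5299, -0.2821, 0.1707]
tool_rot: [3.141, 0.003, 1.736]
force: [3.9, -12.0, -8.0]
grip_width: 0.0003
```

Emit:
{"fn": "move_arm", "kwargs": {"jaw": [255, 255, 255, 255, 255, 255, 255, 255, 255], "dp": [[-0.006, 0, -0.01], [0, 0, -0.056], [0.0498, 0, 0], [0.0498, 0, 0], [0.0498, 0, 0], [0.0498, 0, 0], [0, 0, 0.04], [0, 0, 0.029], [0, 0, 0]], "rotation": [[0, 0, 0], [0, 0, 0], [0, 0, 0], [0, 0, 0], [0, 0, 0], [0, 0, 0], [0, 0, 0], [0, 0, 0], [0, 0, 0]]}}

```text
clock: 27.8
position: [0.5035, -0.1278, 0.1675]
tool_rot: [-3.139, -0.001, 1.737]
force: [0.5, -0.8, -0.6]
grip_width: 0.0
```

```bash
python3 -c "from h import *; sz();lev()"
```

```text
t 27.8 s 86.0 x -0.7 z 167.5 Fs -0.9 Fz -0.6 w 0.0
13 [252.8, 189.3] [252, 187, 3, 6] [[np.float64(63.5), np.float64(175.1)], [np.float64(62.1), np.float64(182.3)], [np.float64(68.1), np.float64(162.8)]]
159 [227.8, 202.9] [219, 197, 19, 17] [[np.float64(-1.3), np.float64(153.0)], [np.float64(-19.6), np.float64(175.9)], [np.float64(19.4), np.float64(112.2)]]
19 [250.2, 199.7] [249, 196, 3, 8] [[np.float64(54.2), np.float64(146.3)], [np.float64(52.3), np.float64(158.2)], [np.float64(57.6), np.float64(132.0)]]
13 [202.8, 200.2] [201, 198, 4, 6] [[np.float64(-57.3), np.float64(177.6)], [np.float64(-60.3), np.float64(184.8)], [np.float64(-54.1), np.float64(165.6)]]
12 [206.5, 210.5] [205, 208, 4, 6] [[np.float64(-53.6), np.float64(146.1)], [np.float64(-55.9), np.float64(154.3)], [np.float64(-49.5), np.float64(134.2)]]
```

Emit:
{"fn": "move_arm", "kwargs": {"jaw": [255, 255, 255, 255, 255, 255, 255], "dp": [[-0.006, 0, 0], [-0.0025, 0, 0], [-0.0025, 0, 0], [-0.0025, 0, 0], [-0.0025, 0, 0], [-0.0025, 0, 0], [0, 0, 0]], "rotation": [[0, 0, 0], [0, 0, 0], [0, 0, 0], [0, 0, 0], [0, 0, 0], [0, 0, 0], [0, 0, 0]]}}

```text
clock: 28.72
position: [0.5067, -0.1426, 0.1683]
tool_rot: [3.142, -0.0, 1.737]
force: [-0.8, 1.9, 3.1]
grip_width: 0.0001
```

Emit:
{"fn": "move_arm", "kwargs": {"jaw": [255, 255, 255], "dp": [[-0.0015, 0, 0], [-0.0015, 0, 0], [0, 0, 0]], "rotation": [[0, 0, 0], [0, 0, 0], [0, 0, 0]]}}

```text
clock: 29.1
position: [0.507, -0.1442, 0.1682]
tool_rot: [-3.141, -0.001, 1.737]
force: [-1.1, 6.8, 4.0]
grip_width: 0.0001
```

```bash
python3 -c "from h import *; sz();lev()"
```

```text
t 29.1 s 69.3 x 0.1 z 168.2 Fs 6.9 Fz 4.0 w 0.0001
11 [249.8, 189.7] [249, 188, 3, 5] [[np.float64(56.0), np.float64(176.0)], [np.float64(54.5), np.float64(181.4)], [np.float64(60.6), np.float64(164.9)]]
160 [227.8, 202.8] [219, 197, 19, 17] [[np.float64(-1.3), np.float64(153.3)], [np.float64(-19.6), np.float64(175.9)], [np.float64(19.4), np.float64(112.2)]]
18 [249.9, 199.7] [249, 197, 3, 7] [[np.float64(53.5), np.float64(146.5)], [np.float64(52.0), np.float64(155.2)], [np.float64(57.6), np.float64(132.0)]]
13 [202.8, 200.1] [201, 198, 4, 6] [[np.float64(-57.2), np.float64(177.9)], [np.float64(-60.3), np.float64(184.8)], [np.float64(-54.1), np.float64(165.6)]]
11 [206.5, 210.4] [205, 208, 4, 6] [[np.float64(-53.6), np.float64(146.4)], [np.float64(-55.9), np.float64(154.3)], [np.float64(-49.5), np.float64(134.2)]]
```

Emit:
{"fn": "move_arm", "kwargs": {"jaw": [255, 255, 255], "dp": [[-0.001, 0, 0], [-0.001, 0, 0], [0, 0, 0]], "rotation": [[0, 0, 0], [0, 0, 0], [0, 0, 0]]}}

```text
clock: 29.52
position: [0.5072, -0.1454, 0.168]
tool_rot: [-3.141, -0.002, 1.738]
force: [-2.2, 8.7, 1.9]
grip_width: 0.0
```

Emit:
{"fn": "move_arm", "kwargs": {"jaw": [255, 255], "dp": [[-0.001, 0, 0], [0, 0, 0]], "rotation": [[0, 0, 0], [0, 0, 0]]}}

```text
clock: 29.78
position: [0.5072, -0.1461, 0.1679]
tool_rot: [-3.141, -0.002, 1.738]
force: [-1.1, 10.6, -0.4]
grip_width: -0.0001
```

Emit:
{"fn": "move_arm", "kwargs": {"jaw": [255, 255], "dp": [[-0.001, 0, 0], [0, 0, 0]], "rotation": [[0, 0, 0], [0, 0, 0]]}}

```text
clock: 30.02
position: [0.5073, -0.1467, 0.1678]
tool_rot: [-3.14, -0.002, 1.738]
force: [-0.9, 10.1, -1.7]
grip_width: 0.0
```

Emit:
{"fn": "move_arm", "kwargs": {"jaw": [255, 255], "dp": [[-0.001, 0, 0], [0, 0, 0]], "rotation": [[0, 0, 0], [0, 0, 0]]}}

```text
clock: 30.28
position: [0.5073, -0.1473, 0.1677]
tool_rot: [-3.14, -0.002, 1.738]
force: [-0.4, 10.6, -3.7]
grip_width: 0.0002
```

Emit:
{"fn": "move_arm", "kwargs": {"jaw": [255, 255], "dp": [[-0.001, 0, 0], [0, 0, 0]], "rotation": [[0, 0, 0], [0, 0, 0]]}}

```text
clock: 30.52
position: [0.5074, -0.1477, 0.1676]
tool_rot: [-3.14, -0.003, 1.738]
force: [-1.2, 14.4, -4.1]
grip_width: -0.0
```

Emit:
{"fn": "move_arm", "kwargs": {"jaw": [255, 255], "dp": [[-0.0008, 0, 0], [0, 0, 0]], "rotation": [[0, 0, 0], [0, 0, 0]]}}

```text
clock: 30.78
position: [0.5073, -0.1481, 0.1675]
tool_rot: [-3.14, -0.003, 1.738]
force: [-2.8, 15.0, -2.3]
grip_width: 0.0001
```

```bash
python3 -c "from h import *; sz();lev()"
```

```text
t 30.77 s 65.3 x -0.3 z 167.5 Fs 15.2 Fz -2.3 w 0.0001
12 [248.0, 190.5] [247, 188, 3, 6] [[np.float64(51.4), np.float64(174.9)], [np.float64(49.6), np.float64(182.8)], [np.float64(55.3), np.float64(163.4)]]
160 [227.7, 203.1] [219, 197, 19, 17] [[np.float64(-1.6), np.float64(152.5)], [np.float64(-19.6), np.float64(175.9)], [np.float64(19.4), np.float64(112.2)]]
13 [203.0, 201.3] [202, 199, 3, 6] [[np.float64(-57.3), np.float64(174.5)], [np.float64(-58.5), np.float64(181.5)], [np.float64(-54.5), np.float64(162.8)]]
14 [249.1, 200.3] [248, 198, 3, 6] [[np.float64(51.3), np.float64(145.3)], [np.float64(49.2), np.float64(153.0)], [np.float64(55.1), np.float64(132.7)]]
15 [206.5, 210.8] [205, 208, 4, 7] [[np.float64(-53.8), np.float64(145.3)], [np.float64(-55.9), np.float64(154.3)], [np.float64(-50.0), np.float64(131.3)]]
```

Emit:
{"fn": "move_arm", "kwargs": {"jaw": [255, 255], "dp": [[-0.001, 0, 0], [0, 0, 0]], "rotation": [[0, 0, 0], [0, 0, 0]]}}

```text
clock: 31.08
position: [0.5074, -0.1487, 0.1675]
tool_rot: [-3.139, -0.004, 1.738]
force: [-1.9, 16.2, -3.6]
grip_width: -0.0001
```

Emit:
{"fn": "move_arm", "kwargs": {"jaw": [255, 255], "dp": [[-0.001, 0, 0], [0, 0, 0]], "rotation": [[0, 0, 0], [0, 0, 0]]}}

```text
clock: 31.32
position: [0.5075, -0.1494, 0.1675]
tool_rot: [-3.139, -0.004, 1.738]
force: [-2.1, 15.6, -3.5]
grip_width: -0.0001
```

Emit:
{"fn": "move_arm", "kwargs": {"jaw": [255, 255], "dp": [[-0.0008, 0, 0], [0, 0, 0]], "rotation": [[0, 0, 0], [0, 0, 0]]}}

```text
clock: 31.58
position: [0.5075, -0.1496, 0.1674]
tool_rot: [-3.139, -0.004, 1.739]
force: [-3.5, 18.8, -3.1]
grip_width: -0.0002
```

```bash
python3 -c "
from h import *; sz();im=lev()
cv2.imwrite('pics/s3.png',cv2.resize(im[150:260,180:300],None,fx=5,fy=5,interpolation=cv2.INTER_CUBIC))"
```

```text
t 31.57 s 63.8 x -0.3 z 167.4 Fs 19.1 Fz -3.1 w -0.0002
11 [247.5, 190.5] [246, 188, 4, 6] [[np.float64(50.1), np.float64(175.3)], [np.float64(47.2), np.float64(183.5)], [np.float64(55.3), np.float64(163.4)]]
165 [227.2, 203.5] [219, 197, 19, 18] [[np.float64(-2.9), np.float64(151.7)], [np.float64(-19.6), np.float64(175.9)], [np.float64(19.1), np.float64(109.1)]]
14 [202.4, 201.5] [201, 199, 4, 7] [[np.float64(-58.7), np.float64(174.3)], [np.float64(-60.7), np.float64(182.1)], [np.float64(-55.0), np.float64(160.0)]]
12 [248.7, 200.5] [248, 198, 3, 6] [[np.float64(50.3), np.float64(145.0)], [np.float64(49.2), np.float64(153.0)], [np.float64(55.1), np.float64(132.7)]]
13 [206.4, 211.3] [205, 209, 4, 6] [[np.float64(-54.2), np.float64(143.9)], [np.float64(-56.3), np.float64(151.5)], [np.float64(-50.0), np.float64(131.3)]]
```

View pics/s3.png

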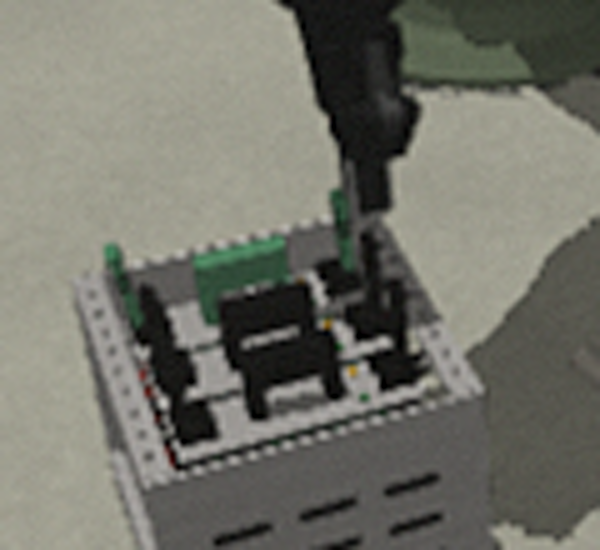

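The +y lever is upright and against its stop. The card slid about 1.5 mm within the guide play once the force reached 15 N or more. Now the −y lever.

Emit:
{"fn": "move_arm", "kwargs": {"jaw": [255, 255, 255, 255, 255, 255, 255, 255, 255], "dp": [[0.006, 0, -0.01], [0, 0, -0.056], [-0.0468, 0, 0], [-0.0468, 0, 0], [-0.0468, 0, 0], [-0.047, 0, 0], [0, 0, 0.037], [0, 0, 0.029], [0, 0, 0]], "rotation": [[0, 0, 0], [0, 0, 0], [0, 0, 0], [0, 0, 0], [0, 0, 0], [0, 0, 0], [0, 0, 0], [0, 0, 0], [0, 0, 0]]}}

```text
clock: 32.75
position: [0.5316, -0.2958, 0.1672]
tool_rot: [-3.139, -0.001, 1.736]
force: [-0.0, 1.3, 0.8]
grip_width: -0.0004
```

Emit:
{"fn": "move_arm", "kwargs": {"jaw": [255, 255, 255, 255, 255, 255], "dp": [[0.006, 0, 0], [0.004, 0, 0], [0.003, 0, 0], [0.002, 0, 0], [0.002, 0, 0], [0, 0, 0]], "rotation": [[0, 0, 0], [0, 0, 0], [0, 0, 0], [0, 0, 0], [0, 0, 0], [0, 0, 0]]}}

```text
clock: 33.5
position: [0.5301, -0.2822, 0.1683]
tool_rot: [-3.142, -0.0, 1.737]
force: [0.6, -0.7, 0.1]
grip_width: -0.0005
```

```bash
python3 -c "from h import *; sz();lev()"
```

```text
t 33.5 s -70.7 x -0.0 z 168.3 Fs -0.8 Fz 0.1 w -0.0005
11 [248.3, 190.4] [247, 188, 3, 6] [[np.float64(52.1), np.float64(175.0)], [np.float64(49.6), np.float64(182.8)], [np.float64(55.3), np.float64(163.4)]]
159 [227.5, 203.4] [219, 197, 19, 18] [[np.float64(-2.2), np.float64(151.8)], [np.float64(-19.6), np.float64(175.9)], [np.float64(19.1), np.float64(109.1)]]
16 [249.1, 199.9] [248, 197, 3, 7] [[np.float64(51.4), np.float64(146.5)], [np.float64(49.5), np.float64(155.9)], [np.float64(55.1), np.float64(132.7)]]
12 [204.2, 201.3] [203, 199, 3, 6] [[np.float64(-54.7), np.float64(173.7)], [np.float64(-56.3), np.float64(180.8)], [np.float64(-52.3), np.float64(162.1)]]
11 [206.7, 210.9] [206, 208, 3, 7] [[np.float64(-53.4), np.float64(144.9)], [np.float64(-53.6), np.float64(153.6)], [np.float64(-50.0), np.float64(131.3)]]
```

Emit:
{"fn": "move_arm", "kwargs": {"jaw": [255, 255, 255], "dp": [[0.0015, 0, 0], [0.0015, 0, 0], [0, 0, 0]], "rotation": [[0, 0, 0], [0, 0, 0], [0, 0, 0]]}}

```text
clock: 33.92
position: [0.5297, -0.2799, 0.1683]
tool_rot: [-3.142, 0.0, 1.737]
force: [0.2, 0.5, -0.7]
grip_width: 0.0001
```

Emit:
{"fn": "move_arm", "kwargs": {"jaw": [255, 255], "dp": [[0.001, 0, 0], [0, 0, 0]], "rotation": [[0, 0, 0], [0, 0, 0]]}}

```text
clock: 34.17
position: [0.5296, -0.2793, 0.1684]
tool_rot: [3.141, 0.0, 1.737]
force: [0.2, -2.8, 1.1]
grip_width: -0.0
```

Emit:
{"fn": "move_arm", "kwargs": {"jaw": [255, 255], "dp": [[0.001, 0, 0], [0, 0, 0]], "rotation": [[0, 0, 0], [0, 0, 0]]}}

```text
clock: 34.42
position: [0.5295, -0.2788, 0.1684]
tool_rot: [3.141, 0.001, 1.736]
force: [0.5, -5.9, 0.7]
grip_width: -0.0003
```

```bash
python3 -c "from h import *; sz();lev()"
```

```text
t 34.42 s -67.3 x -0.1 z 168.4 Fs -5.9 Fz 0.7 w -0.0003
9 [248.4, 190.4] [247, 189, 3, 5] [[np.float64(52.4), np.float64(174.9)], [np.float64(49.3), np.float64(179.9)], [np.float64(55.3), np.float64(163.4)]]
156 [227.9, 203.3] [220, 197, 18, 18] [[np.float64(-1.2), np.float64(151.8)], [np.float64(-17.3), np.float64(175.3)], [np.float64(19.1), np.float64(109.1)]]
12 [205.6, 200.9] [205, 198, 3, 6] [[np.float64(-51.4), np.float64(173.9)], [np.float64(-51.5), np.float64(182.3)], [np.float64(-47.4), np.float64(163.6)]]
11 [249.5, 200.3] [249, 198, 2, 6] [[np.float64(52.3), np.float64(145.0)], [np.float64(51.7), np.float64(152.3)], [np.float64(55.1), np.float64(132.7)]]
10 [207.0, 210.6] [206, 208, 3, 6] [[np.float64(-52.5), np.float64(145.5)], [np.float64(-53.6), np.float64(153.6)], [np.float64(-49.5), np.float64(134.2)]]
```

Emit:
{"fn": "move_arm", "kwargs": {"jaw": [255, 255], "dp": [[0.001, 0, 0], [0, 0, 0]], "rotation": [[0, 0, 0], [0, 0, 0]]}}

```text
clock: 34.72
position: [0.5294, -0.2785, 0.1685]
tool_rot: [3.141, 0.001, 1.736]
force: [0.8, -7.4, 0.9]
grip_width: 0.0
```

Emit:
{"fn": "move_arm", "kwargs": {"jaw": [255, 255], "dp": [[0.001, 0, 0], [0, 0, 0]], "rotation": [[0, 0, 0], [0, 0, 0]]}}

```text
clock: 34.98
position: [0.5293, -0.2781, 0.1686]
tool_rot: [3.141, 0.002, 1.736]
force: [2.5, -10.5, -1.1]
grip_width: 0.0002
```

Emit:
{"fn": "move_arm", "kwargs": {"jaw": [255, 255], "dp": [[0.0008, 0, 0], [0, 0, 0]], "rotation": [[0, 0, 0], [0, 0, 0]]}}

```text
clock: 35.22
position: [0.5292, -0.2777, 0.1686]
tool_rot: [3.141, 0.003, 1.736]
force: [1.8, -10.4, -0.9]
grip_width: 0.0
```

Emit:
{"fn": "move_arm", "kwargs": {"jaw": [255, 255], "dp": [[0.001, 0, 0], [0, 0, 0]], "rotation": [[0, 0, 0], [0, 0, 0]]}}

```text
clock: 35.48
position: [0.529, -0.2773, 0.1687]
tool_rot: [3.141, 0.003, 1.735]
force: [1.8, -11.8, -0.5]
grip_width: -0.0002
```

Emit:
{"fn": "move_arm", "kwargs": {"jaw": [255, 255], "dp": [[0.001, 0, 0], [0, 0, 0]], "rotation": [[0, 0, 0], [0, 0, 0]]}}

```text
clock: 35.72
position: [0.5289, -0.2767, 0.1687]
tool_rot: [3.141, 0.003, 1.735]
force: [3.0, -12.2, -2.4]
grip_width: 0.0
```

```bash
python3 -c "from h import *; sz();lev()"
```

```text
t 35.73 s -65.0 x -0.2 z 168.7 Fs -12.5 Fz -2.4 w 0.0
12 [249.2, 190.2] [248, 188, 3, 6] [[np.float64(54.4), np.float64(175.0)], [np.float64(52.0), np.float64(182.1)], [np.float64(57.8), np.float64(162.6)]]
157 [228.5, 203.1] [220, 197, 19, 17] [[np.float64(0.3), np.float64(152.0)], [np.float64(-17.3), np.float64(175.3)], [np.float64(21.9), np.float64(111.4)]]
11 [206.4, 200.7] [205, 198, 3, 6] [[np.float64(-49.5), np.float64(173.9)], [np.float64(-51.5), np.float64(182.3)], [np.float64(-47.4), np.float64(163.6)]]
16 [250.1, 200.2] [249, 198, 3, 6] [[np.float64(53.9), np.float64(144.9)], [np.float64(51.7), np.float64(152.3)], [np.float64(57.6), np.float64(132.0)]]
```

Emit:
{"fn": "move_arm", "kwargs": {"jaw": [255, 255], "dp": [[0.001, 0, 0], [0, 0, 0]], "rotation": [[0, 0, 0], [0, 0, 0]]}}

```text
clock: 36.02
position: [0.5288, -0.276, 0.1687]
tool_rot: [3.141, 0.004, 1.735]
force: [2.3, -12.7, -1.8]
grip_width: -0.0
```

Emit:
{"fn": "move_arm", "kwargs": {"jaw": [255, 255], "dp": [[0.0008, 0, 0], [0, 0, 0]], "rotation": [[0, 0, 0], [0, 0, 0]]}}

```text
clock: 36.28
position: [0.5287, -0.2756, 0.1687]
tool_rot: [3.141, 0.004, 1.735]
force: [3.3, -16.0, -1.6]
grip_width: 0.0002
```

Emit:
{"fn": "move_arm", "kwargs": {"jaw": [255, 255], "dp": [[0.0008, 0, 0], [0, 0, 0]], "rotation": [[0, 0, 0], [0, 0, 0]]}}

```text
clock: 36.52
position: [0.5286, -0.2754, 0.1688]
tool_rot: [3.141, 0.005, 1.735]
force: [3.5, -19.0, -3.2]
grip_width: 0.0003
```

Emit:
{"fn": "move_arm", "kwargs": {"jaw": [255, 255, 255, 255], "dp": [[-0.006, 0, -0.005], [-0.01, 0, -0.05], [0, 0, -0.06], [0, 0, 0]], "rotation": [[0, 0, 0], [0, 0, 0], [0, 0, 0], [0, 0, 0]]}}

```text
clock: 37.02
position: [0.5315, -0.2856, 0.2634]
tool_rot: [3.138, 0.002, 1.737]
force: [0.0, 0.1, -0.2]
grip_width: 0.0001
```

```bash
python3 -c "
from h import *; sz();im=lev(); cv2.imwrite('pics/s4.png',im)
c=calibration('wrist'); w=grab_frame('wrist'); cv2.imwrite('pics/w7.png',w)
m=hsv(w,(60,70,70),(95,255,255)); m[:,:250]=0; m[:,400:]=0
e=np.array([np.cos(1.737),np.sin(1.737),0])
for b in blobs(m,20):
    x,y,ww,h=b[2]; print(b, [round(float((ray(c,(b[1][0],v),.176)-[.5184,-.2125,0])@e*1000),1) for v in (y,y+h)])
"
```

```text
t 37.02 s -74.3 x 0.9 z 263.4 Fs 0.1 Fz -0.2 w 0.0001
12 [249.0, 190.2] [248, 188, 3, 5] [[np.float64(53.9), np.float64(175.1)], [np.float64(52.0), np.float64(182.1)], [np.float64(58.1), np.float64(165.6)]]
155 [228.3, 202.7] [220, 197, 19, 17] [[np.float64(-0.0), np.float64(153.3)], [np.float64(-17.3), np.float64(175.3)], [np.float64(21.9), np.float64(111.4)]]
18 [250.1, 199.6] [249, 197, 3, 7] [[np.float64(54.0), np.float64(146.7)], [np.float64(52.0), np.float64(155.2)], [np.float64(57.6), np.float64(132.0)]]
9 [205.6, 200.3] [205, 198, 2, 6] [[np.float64(-51.1), np.float64(175.5)], [np.float64(-51.5), np.float64(182.3)], [np.float64(-49.6), np.float64(164.3)]]
(np.int32(138), [312.4, 39.0], [305, 35, 16, 10]) [57.6, 51.2]
(np.int32(754), [313.5, 117.7], [307, 90, 14, 56]) [21.2, -19.9]
(np.int32(104), [313.0, 184.5], [307, 181, 13, 8]) [-48.0, -54.7]
```

```bash
python3 - <<'E'
from h import *
c=calibration("scene"); e=np.array([np.cos(1.737),np.sin(1.737),0]); S=np.array([.5184,-.2125,0])
a,b=[proj(c,S+[0,0,z]) for z in (.158,.152)]; print("6 mm drop =",(b-a).round(2),"px")
s2=cv2.imread("pics/s2.png"); im=cv2.imread("pics/s4.png")
up=cv2.resize(im[150:260,180:300],None,fx=5,fy=5,interpolation=cv2.INTER_CUBIC)
s3=cv2.imread("pics/s3.png")
for n,(x0,y0,x1,y1) in dict(handle=(185,215,300,300),top=(185,218,300,262),modules=(215,285,345,420)).items():
    t=s2[y0:y1,x0:x1]
    for nm,q in (("s3",s3),("s4",up)):
        r=cv2.matchTemplate(q,t,cv2.TM_CCOEFF_NORMED); _,v,_,l=cv2.minMaxLoc(r); print(n,nm,"shift px",(l[0]-x0)/5,(l[1]-y0)/5,round(v,3))
E
```

```text
6 mm drop = [0.31 1.99] px
handle s3 shift px -0.4 1.2 0.824
handle s4 shift px 0.2 0.2 0.831
top s3 shift px 0.0 1.8 0.932
top s4 shift px 0.2 0.4 0.897
modules s3 shift px 0.0 0.0 0.917
modules s4 shift px 0.0 0.0 0.846
```

```bash
cat > edge.py <<'E'
from h import *
def top(q,lab):
    s=cv2.cvtColor(q,cv2.COLOR_BGR2HSV)[...,1].astype(float); out=[]
    for x in range(205,286,5):
        col=s[200:300,x-2:x+3].mean(1); k=np.argmax(col>90); out.append(200+k-(col[k]-90)/(col[k]-col[k-1]))
    f=np.polyfit(np.arange(205,286,5),out,1); r=np.array(out)-np.polyval(f,np.arange(205,286,5))
    g=np.median(out)
    print(lab,"top row px",round(150+g/5,2),"slope",round(f[0],3),"res",r.std().round(2))
E
python3 - <<'E'
from edge import *
im=cv2.imread("pics/s4.png"); up=cv2.resize(im[150:260,180:300],None,fx=5,fy=5,interpolation=cv2.INTER_CUBIC)
for q,l in ((cv2.imread("pics/s2.png"),"s2"),(cv2.imread("pics/s3.png"),"s3"),(up,"s4")): top(q,l)
c=calibration("scene"); e=np.array([np.cos(1.737),np.sin(1.737),0]); n=np.array([e[1],-e[0],0]); S=np.array([.5184,-.2125,0])
for z in (.162,.168):
  for k in (-.006,.006): print(z,k,[proj(c,S+n*k+e*t+[0,0,z]).round(1).tolist() for t in (-.022,0,.022)])
E
```

```text
s2 top row px 197.19 slope -0.096 res 7.04
s3 top row px 199.22 slope -0.368 res 6.61
s4 top row px 198.61 slope -0.207 res 1.85
0.162 -0.006 [[218.2, 200.6], [227.2, 198.5], [236.1, 196.3]]
0.162 0.006 [[219.4, 203.3], [228.5, 201.1], [237.5, 199.0]]
0.168 -0.006 [[217.8, 198.6], [226.9, 196.4], [235.9, 194.3]]
0.168 0.006 [[219.0, 201.3], [228.2, 199.1], [237.2, 196.9]]
```

```bash
python3 - <<'E'
from h import *
from workcell import workorder
lev(); sz()
a=cv2.imread("pics/top0.png"); b=grab_frame("top")
for n,lo,hi,(x0,y0,x1,y1) in (("red pen",(0,110,60),(8,255,255),(195,160,220,215)),("orange",(5,130,80),(20,255,255),(210,180,285,205)),("driver",(5,130,80),(20,255,255),(310,135,345,195)),("eraser",(100,100,40),(125,255,255),(310,230,335,255)),("cap",(20,120,80),(35,255,255),(165,225,195,255))):
    f=lambda q:np.round(cv2.moments(hsv(q[y0:y1,x0:x1],lo,hi),True)["m10"]/max(1,cv2.moments(hsv(q[y0:y1,x0:x1],lo,hi),True)["m00"]),1)
    print(n,f(a),f(b))
print(workorder.job_done())
E
```

```text
11 [249.1, 190.4] [248, 189, 3, 4] [[np.float64(54.1), np.float64(174.5)], [np.float64(51.8), np.float64(179.2)], [np.float64(58.1), np.float64(165.6)]]
154 [228.3, 202.8] [220, 197, 19, 17] [[np.float64(-0.1), np.float64(153.0)], [np.float64(-17.3), np.float64(175.3)], [np.float64(21.9), np.float64(111.4)]]
18 [250.1, 199.6] [249, 197, 3, 7] [[np.float64(54.0), np.float64(146.7)], [np.float64(52.0), np.float64(155.2)], [np.float64(57.6), np.float64(132.0)]]
8 [205.5, 199.9] [205, 198, 2, 5] [[np.float64(-51.2), np.float64(176.7)], [np.float64(-51.5), np.float64(182.3)], [np.float64(-49.2), np.float64(167.1)]]
t 37.17 s -73.0 x -0.1 z 259.6 Fs -0.4 Fz -1.1 w -0.0
red pen 14.1 14.1
orange 38.0 38.6
driver 20.7 20.7
eraser 13.8 13.8
cap 7.1 7.2
the job is handed in; nothing more can be done
None
```

The mint card is in the free slot with both levers upright, and I handed the job in at about 37 s. No verdict was reported, and I could not confirm the seating to the full 2 mm.

- **Placing:** I lowered the card down the red guides by its handle until I felt contact. It rested on the contacts at about 10 N (0.6 mm or less per step near the end), about 6 mm above home, and was held there over 0.2 s before I let go.
- **Levers:** I swung the two levers in alternately along their arcs. Fingertip force peaked at about 19 N at the stops.
- **Lever angles:** The +y lever measured about 0.04 rad from upright and the −y lever about 0. That is good to roughly ±0.035 rad, against a limit of 0.1 rad.
- **Position:** The card sits within about 1 mm of the slot's centre along its width. It slid a little within the guide play while I pushed the levers.
- **Seating depth:** The top edge of the handle is where it should be for a card fully home. But the drop I measured in the images was about 4 mm (±1.5) of the roughly 6 mm expected. Template matching, a cruder check, matched poorly and showed only 1 mm or so. I relied on both levers being upright to show that the card is home.
- **Other items:** The red pen, orange card, driver, eraser and glue cap each moved by less than 1 pixel across the top image (about 2 mm at most). I did not measure movement in the other image direction, nor the black marker, ruler and pavilion.

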